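Wedge the sprung catch back and put the gear in the tray

ROBOT

A 6-joint arm with a two-finger parallel gripper is mounted at the origin on a cart in front of the work surface, level with it; the furniture and walls round the work are solid. World frame = base frame: x ahead of the robot, y to its left, z up, the work surface at z = 0. Lengths are in m, angles in degrees, forces in N, time in s.
With the tool pointing down it reaches from about 0.4 to 0.825 m from the base axis. Payload 7 kg.
Tool frame: the origin (TCP) lies on the front face of the gripper's body, between the roots of the fingers; the fingertips stand 66 mm ahead of it and the grasp point (between the pads) lies 47 mm ahead of it; z points along the fingers, y is the line along which they close (so a half turn about z gives the same grasp; the last joint's range is limited). The gripper opens to 88 mm and grips with 3 to 60 N. Pads are 19 mm wide; open, the fingers measure 130 mm over their backs; the gripper's body (78 mm by 193 mm) begins 47 mm behind the grasp point.
Start: joints at [84.001, 20.546, 0.682, 0, -70.136, -16.507], TCP at [0.258, 0.624, 0.292] pointing down, gripper open.
Joint ranges: [-176.03, 176.03], [-82.01, 121.73], [-58.28, 71.71], [-173.87, 95.51], [-174.79, -0.11], [-173.66, 173.66]. Speed limits (degrees/s): [136.94, 136.94, 172.46, 180, 180, 180].

INTERFACE

Orientations are given as [roll, pitch, yaw] about the fixed x, y, z axes, in that order (R = Rz(yaw) Ry(pitch) Rx(roll)).
In Python, from plant import ctrl gives the robot as it stands.
- The arm moves only by the tool send_rows, never from a script. Its argument "deltas" is a list of rows, each a list of 2 entries, a list of its own where there are three numbers: the shift along the tool's x, y, z each as a share of 800 mm, from -1 to 1, then the turn about the tool's z as a share of 90 degrees, from -1 to 1. A call has exactly 5 rows; each row is the pose to reach, as a shift and turn from the pose commanded when the call began, along the tool's axes at that moment; what a row does not reach only later rows make up. A row lasts 1/12 s, in which the tool goes at most 41.7 mm and 7.16 degrees, less where a joint would pass 70% of its speed; a pose out of reach is approached as far as the arm can. A call with a number of a shift or a turn outside -1 to 1 is refused whole. A call with a gripper value outside its range is refused whole. "gripper" is the opening, from 0 (shut) to 1 (fully open), set as the call begins (left out, the last holds). The fingers move at their own pace and stop on an object; the grip force is fixed at half the most. Time passes only in rows, so rows that repeat a pose let the fingers close, or fill a call up. It gives the time, the measured TCP pose, the force, the opening and the grip force at its end, in the units of the state.
- ctrl.get_obs(): the state, without advancing time (a new reading comes with each control period).
- ctrl.snapshot(name): name is "scene" or "top" or "wrist"; returns a dict with "color" (384x512x3 uint8, red, green, blue), "vertical_fov" (degrees; the focal length in pixels is half the picture's height over the tangent of half this angle, whatever the lens; pixels are square), "cx", "cy" (the principal point, pixels), "rvec" (rotation vector, rad) and "tvec" (3), from world to camera coordinates, as OpenCV has them. Camera axes: x right, y down, z forward; pixel columns grow to the right and rows downward; lengths in m; the calibration is good to about 2 mm. A picture is of the moment at which its call begins. There is no depth.
- ctrl.close_job(): hands the job in; it is judged then, once.
Trained networks look in a picture, given as the dict that the camera call returned (one of the last four; its "shot" number tells which), for a name from the list of things; names that differ only in an ending like _2 or _b are one class to them, and where a whole thing is asked for, a point or a joint stands for the part that bears it (a point fixed in the world has none). Each returns a list of dicts, best first, with "conf" (0 to 1); they miss things now and then, are a little off and sometimes report something else, mostly with a low value. They report only what shows in the picture. A call takes as long as a camera call. They do not tell look-alikes from the thing itself.
- ctrl.boxes_of(picture, thing): "xy" ([column, row] as shares, 0 to 1, of the picture: columns of its width, rows of its height, amid what is visible of it).
- ctrl.cut_out(picture, thing): "pixels" (384x512 bool, what is visible of it) and "xy" ([column, row] as shares, 0 to 1, of the picture: columns of its width, rows of its height, amid what is visible of it).
The state is a dict: "clock": time; "joint_pos": joint angles; "qvel": joint speeds; "tau": joint torques, N m; "tool_pos": TCP position; "orientation": TCP orientation; "force": force on the tool from outside, world axes, zero at the start; "moment": the same for the moment, N m; "opening": finger opening in m; "gripper_force": force on a finger pad.
Only numpy, scipy, OpenCV 4.12 (cv2) and the standard library are available. Lean on these libraries where they do the work, as an engineer would, in place of code of your own. Each camera call takes 0.05 s, during which the arm holds its last target. There are 200 camera calls.

TASK

The gear is locked in its fixture by a sprung catch that snaps shut as soon as it is let go. Lay the wooden wedge flat on the fixture's base plate and push it, thin end first, between the fixed guide block and the catch's lug, fully home to the end stop, so that the catch stays open by itself; then lift the gear out and set it down gently, flat in the round pocket of the grey tray that it matches. Leave the wedge in place and the other things where they are.

Things in the scene. Friction and masses are not known exactly. Their poses are not given: they have to be found in the camera images.
- fixture: Gear fixture, fixed to the bench: aluminium plate 12 mm thick, x -78 to +68, y -36 to +116 mm. Origin under the gear's axis, at the plate's underside, z up. At the origin a boss (top at z = 20 mm) carries the gear between four 6 mm dowel pins (tops at z = 29) at x, y = +-17 mm; fingers reach the gear freely at its -x and +x sides. Screw heads stand 4 mm up.
- fence (a point): Foot of the fence, the flat +y face of the fixed guide block (fixture frame x -17 to +17, y 34 to 50, up to z = 48 mm) through which the catch slides. The point is at x = 0, y = 50, z = 12 mm, on the plate's top. The wedge slides along it to the fixture's +x; a low rail, 5 mm high, y 43 to 50 mm, extends the fence forward to x = -72.
- wedge_home (a point): Where the wedge's tip point (point wedge_tip) is when the wedge is fully home against the end stop, a dowel 8 mm wide, 12 mm high: fixture frame x = 58, y = 50, z = 12 mm. The fixture's faces are oiled: the wedge slides home with about 5 N, more if pushed askew (if it binds, back off and push again), then meets the stop firmly.
- catch (a joint): Sprung catch, a steel slide in the fixture: 0 m shut, grows as it moves to the fixture's +y, at most 0.013. The spring pushes it shut with 3.5 N at 0 and 6 N at 0.009. Its 14 mm wide nose lies 1.5 mm above the gear and overlaps its rim by 6 mm when shut; it is clear of the gear from 0.007 on. The wedge's thick part holds it at 0.009.
- catch_lug (a point): Foot of the lug's face that looks to the fence: fixture frame x = 0, z = 12, y = 57 mm when shut (7 mm from the fence). The lug is 14 mm wide, 8 thick, up to z = 54; its lower part is a round pin, 11 mm wide. The catch's slide bridges the gap from fence to lug 21.5 mm above the plate: the 18 mm high wedge passes below it. Behind the lug, y 85 to 112 mm, is the spring barrel, up to z = 35.
- wedge: Hardwood wedge, 98 mm long (x), 16 wide (y), 18 high, 50 g, loose on the bench, lying on the side on which it is used. Origin at the centre of its underside; thin end at +x. Its -y side is straight, to run along the fence; the +y side is parallel to it from the thick end to x = +4 mm, then tapers over 45 mm to the 5 mm thin end. Centre of mass at x = -6 mm.
- wedge_tip (a point): Lower edge of the wedge's thin end, at its straight side: wedge frame x = +49, y = -8, z = 0 mm.
- gear: Steel spur gear, 40 mm across, 12 mm thick, 85 g, lying flat on the fixture's boss. Origin at the centre of its underside, z up.
- tray: Grey tray fixed to the bench, 112 x 112 x 12 mm, origin at the centre of its underside, z up. Four pockets 5 mm deep: at x, y = (-26, -26) mm the empty round one for the gear, 43.5 mm wide; at (-26, 30) a square one with a steel slice in it; at (30, 30) a round one with a tube piece in it; at (30, -26) an empty round one, 27.5 mm wide.
- gear_pocket (a point): Centre of the floor of the gear's pocket, 7 mm above the tray's underside. A thick black hose hangs over the bench behind tray and fixture (from x = 0.58, y = 0.1 to x = 0.75, y = -0.25 m, 0.19 to 0.29 m high): bring the arm over in front of it, at x below 0.5 m.
- slice: Bystander: square steel slice 25 x 25 x 9 mm in the tray's square pocket.
- tube: Bystander: sawn-off steel tube 30 mm wide, 28 mm high, upright in its tray pocket.
- hex_key: Bystander: hex key, 103 mm long, 6 mm thick, flat on the bench between tray and fixture.
- specimen: Bystander: round resin-mounted specimen, 30 mm wide, 18 mm high.
- brush: Bystander: flat brush, 192 mm long, on the bench to the right of the fixture.
Things that resemble listed ones, but are neither listed nor needed, are in the scene too. There is more than one size of the gear; the job needs the smallest.

How it is judged:
By the outcome, as a careful person would: the job done as asked, in the order asked, and still so for the second after the job is handed in, with the robot touching nothing.
It also fails if it takes over 67 s, if anything falls off the work surface, if the arm or the gripper's body presses on something with over 40 N, if the wrist force passes 120 N, or if a joint passes its speed limit or range.

## Working session

There is one attempt and no reset: what is moved stays moved. The work goes in short steps, Python scripts to look and compute and a tool call to move; the robot and the scene stay as the last step left them, time stands still between calls to the robot, and variables do not carry over. Pictures are saved under pics/ and viewed, at most 10 in all, crops included, and the job is handed in when it is done.

Besides the shell and the picture viewer there is one more tool, called after "Request:" by a JSON object that holds its "name" and its "arguments", one argument or row to a line. send_rows: Moves the arm, as the interface text tells. Shift numbers are shares of 800 mm and turn numbers shares of 90 degrees, none past 1 either way. Its arguments: {"type":"object","properties":{"deltas":{"type":"array","items":{"type":"array"}},"gripper":{"type":"number"}},"required":["deltas"]}

```bash
mkdir -p pics; ls; cat > h.py <<'E'
import numpy as np, cv2
from plant import ctrl
from scipy.spatial.transform import Rotation as Ro
def K(s):
    f=192/np.tan(np.radians(s["vertical_fov"])/2); return np.array([[f,0,s["cx"]],[0,f,s["cy"]],[0,0,1]])
def w2p(s,P):
    return cv2.projectPoints(np.array(P,float).reshape(-1,3),np.array(s["rvec"],float),np.array(s["tvec"],float),K(s),None)[0][:,0]
def p2w(s,uv,z):
    R=cv2.Rodrigues(np.array(s["rvec"],float))[0];t=np.array(s["tvec"],float)
    uv=np.array(uv,float).reshape(-1,2); d=(np.linalg.inv(K(s))@np.c_[uv,np.ones(len(uv))].T).T@R
    c=-R.T@t; z=np.broadcast_to(z,len(uv)); return c+d*((z-c[2])/d[:,2])[:,None]
def save(s,n,crop=None,k=1):
    im=s["color"][:,:,::-1]
    if crop: a,b,c,d=crop; im=im[b:d,a:c]
    cv2.imwrite("pics/"+n,cv2.resize(im,None,fx=k,fy=k,interpolation=cv2.INTER_CUBIC))
E
python3 - <<'E'
from h import *
np.set_printoptions(precision=4,suppress=True)
o=ctrl.get_obs(); print(o)
ims=[]
for n in("scene","top"):
    s=ctrl.snapshot(n); R=cv2.Rodrigues(np.array(s["rvec"],float))[0]
    print(n,s["vertical_fov"],s["cx"],s["cy"],-R.T@np.array(s["tvec"]))
    save(s,n+".png",None,1.5)
    for t in("fixture","wedge","gear","tray","catch","slice","tube","hex_key","specimen","brush"):
        for b in ctrl.boxes_of(s,t):
            uv=np.array(b["xy"])*[512,384]; print(t,round(b["conf"],2),uv.round(0),p2w(s,uv,0.015)[0])
E
```

```text
pics
{'clock': 0.0, 'joint_pos': array([ 84.0012,  20.59  ,   0.6317,  -0.0195, -70.1379, -16.5072]), 'qvel': array([-0.0538, -0.0879, -0.0644,  0.0026,  0.0182, -0.0262]), 'tau': array([  0.0007, -58.2716,  29.3047,   6.9974,   0.0068,  -0.0002]), 'tool_pos': array([0.2582, 0.6232, 0.2912]), 'orientation': array([179.9025,  -0.0098, -22.5126]), 'force': array([0.2409, 0.022 , 0.283 ]), 'moment': array([0.0098, 0.0134, 0.0185]), 'gripper_force': 0.0, 'opening': 0.08739826956441946}
scene 52.07600449229947 259.5853457842311 193.95998079465312 [-0.0566  0.392   0.4128]
fixture 0.77 [263. 198.] [ 0.5578 -0.2632  0.015 ]
wedge 0.62 [307. 226.] [ 0.3869 -0.2189  0.015 ]
gear 0.81 [352. 197.] [ 0.399  -0.4185  0.015 ]
gear 0.64 [309. 227.] [ 0.3836 -0.219   0.015 ]
gear 0.52 [325. 207.] [ 0.4181 -0.3272  0.015 ]
gear 0.47 [274. 187.] [ 0.5854 -0.3349  0.015 ]
gear 0.39 [261. 196.] [ 0.5691 -0.2671  0.015 ]
tray 0.6 [196. 262.] [0.4492 0.0314 0.015 ]
catch 0.44 [257. 190.] [ 0.6064 -0.2906  0.015 ]
tube 0.85 [219. 257.] [ 0.4321 -0.0081  0.015 ]
hex_key 0.69 [232. 218.] [ 0.5335 -0.1346  0.015 ]
hex_key 0.32 [256. 187.] [ 0.6231 -0.3022  0.015 ]
hex_key 0.18 [307. 228.] [ 0.3815 -0.2121  0.015 ]
specimen 0.57 [309. 224.] [ 0.3892 -0.2287  0.015 ]
specimen 0.56 [278. 252.] [ 0.3649 -0.0969  0.015 ]
brush 0.83 [321. 184.] [ 0.508  -0.4377  0.015 ]
top 57.83149529381908 261.14749989555366 189.50083174258899 [ 0.3883 -0.2047  0.8922]
wedge 0.8 [272. 234.] [ 0.3908 -0.2304  0.015 ]
gear 0.84 [327. 226.] [ 0.4152 -0.367   0.015 ]
gear 0.67 [354. 226.] [ 0.4164 -0.4341  0.015 ]
gear 0.48 [312. 161.] [ 0.5786 -0.3289  0.015 ]
tray 0.59 [178. 203.] [0.4616 0.0088 0.015 ]
brush 0.94 [368. 184.] [ 0.5228 -0.4709  0.015 ]
```

View pics/top.png

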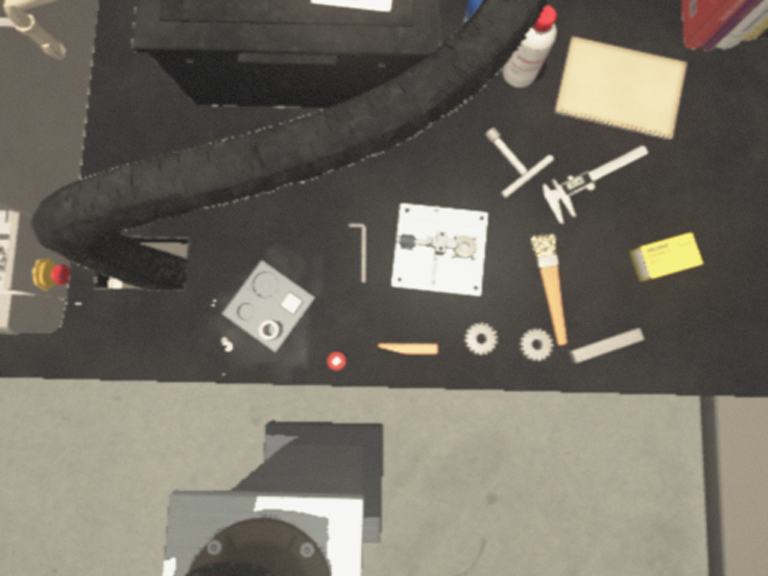

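View pics/scene.png

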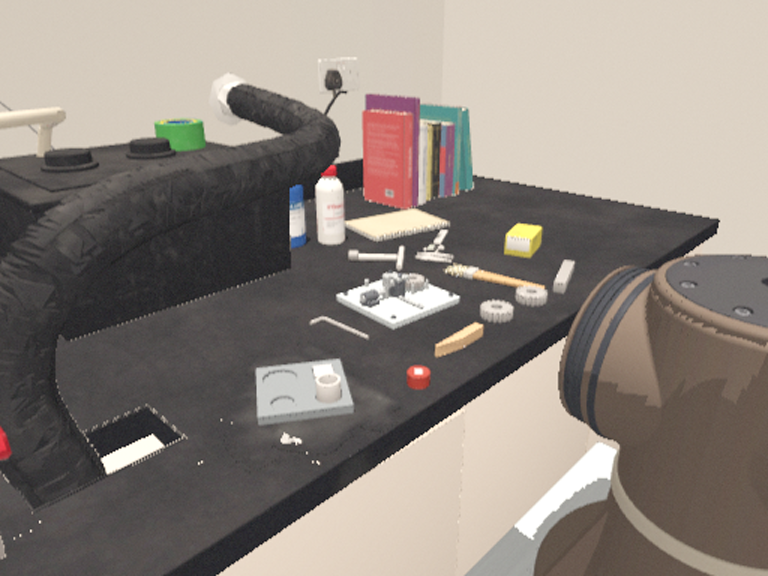

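Top view (768×576 picture): the fixture plate has its corners at (400,204), (489,212), (481,295) and (391,286). The barrel is on the left at (405,241), so fixture +y is roughly world +y. The wedge is at (408,348) with its thin end to the left, and the tray is at (268,306).

Gear candidates: (465,245) in the fixture, and larger ones at (481,338) and (536,345) loose on the bench. I choose the one in the fixture. Wedge candidates: the wooden one at (408,348), the brush handle at (557,300) and a grey bar at (607,345). I choose (408,348).

```bash
cat >> h.py <<'E'
def chain(wps,start=None):
    """wps: (x,y,z,yaw); prints tool shares for each consecutive call"""
    if start is None:
        o=ctrl.get_obs(); start=(*o["tool_pos"],o["orientation"][2])
    for w in wps:
        p=np.array(w[:3])-np.array(start[:3]); R=Ro.from_euler("xyz",[180,0,start[3]],degrees=True)
        dy=(start[3]-w[3]+180)%360-180
        d=R.inv().apply(p); print(w,"shift",(d/0.8).round(4).tolist(),"turn",round(dy/90,4),"mm",round(np.linalg.norm(p)*1000)); start=w
E
python3 - <<'E'
from h import *
chain([(.345,.455,.29,-45),(.41,.26,.29,-75),(.41,.06,.28,-90),(.40,-.14,.27,-90)])
E
```

```text
(0.345, 0.455, 0.29, -45) shift [0.1807, 0.1532, 0.0027] turn 0.2499 mm 190
(0.41, 0.26, 0.29, -75) shift [0.2298, 0.1149, 0.0] turn 0.3333 mm 206
(0.41, 0.06, 0.28, -90) shift [0.2415, 0.0647, 0.0125] turn 0.1667 mm 200
(0.4, -0.14, 0.27, -90) shift [0.25, 0.0125, 0.0125] turn 0.0 mm 200
```

Request:
{"name": "send_rows", "arguments": {
  "deltas": [
    [[0.18,0.153,0.0],0.25],
    [[0.18,0.153,0.0],0.25],
    [[0.18,0.153,0.0],0.25],
    [[0.18,0.153,0.0],0.25],
    [[0.18,0.153,0.0],0.25]
  ],
  "gripper": 1
}}

```text
clock: 1.52
tool_pos: [0.3455, 0.4519, 0.2925]
orientation: [180.0, -0.0, -45.2]
force: [0.1, -0.7, 0.2]
opening: 0.0879
gripper_force: 0.0
```

Request:
{"name": "send_rows", "arguments": {
  "deltas": [
    [[0.228,0.115,0.0],0.333],
    [[0.228,0.115,0.0],0.333],
    [[0.228,0.115,0.0],0.333],
    [[0.228,0.115,0.0],0.333],
    [[0.228,0.115,0.0],0.333]
  ]
}}

```text
clock: 1.93
tool_pos: [0.4086, 0.2591, 0.2925]
orientation: [-180.0, 0.0, -75.4]
force: [0.7, 0.2, 0.6]
opening: 0.0874
gripper_force: 0.0
```

Request:
{"name": "send_rows", "arguments": {
  "deltas": [
    [[0.2415,0.065,0.0],0.1667],
    [[0.2415,0.065,0.0],0.1667],
    [[0.2415,0.065,0.0],0.1667],
    [[0.2415,0.065,0.0],0.1667],
    [[0.2415,0.065,0.0],0.1667]
  ]
}}

```text
clock: 2.35
tool_pos: [0.4076, 0.0588, 0.2926]
orientation: [-179.9, 0.0, -90.0]
force: [0.6, -1.0, -0.2]
opening: 0.0878
gripper_force: 0.0
```

Request:
{"name": "send_rows", "arguments": {
  "deltas": [
    [[0.25,0.0125,0.0125],0.0],
    [[0.25,0.0125,0.0125],0.0],
    [[0.25,0.0125,0.0125],0.0],
    [[0.25,0.0125,0.0125],0.0],
    [[0.25,0.0125,0.0125],0.0]
  ]
}}

```text
clock: 2.77
tool_pos: [0.3976, -0.1411, 0.2826]
orientation: [-179.9, 0.0, -90.0]
force: [0.8, 0.4, -0.3]
opening: 0.0875
gripper_force: 0.0
```

```bash
python3 - <<'E'
from h import *
s=ctrl.snapshot("wrist"); o=ctrl.get_obs(); R=cv2.Rodrigues(np.array(s["rvec"],float))[0]
print(o["tool_pos"],o["orientation"],o["joint_pos"],o["clock"],-R.T@np.array(s["tvec"]),R,s["vertical_fov"],p2w(s,[(0,0),(512,0),(512,384),(0,384)],0))
for t in("wedge","fixture","gear","tray"):
    for b in ctrl.boxes_of(s,t):
        uv=np.array(b["xy"])*[512,384]; print(t,round(b["conf"],2),uv.round(0),p2w(s,uv,0.015)[0])
E
```

```text
[ 0.3970573  -0.14463418  0.28199091] [ 1.79965027e+02 -6.05781269e-02 -9.01190901e+01] [ 7.02416101e+00 -3.75028295e+00 -2.99757032e+01  6.21347438e-02
 -6.38168279e+01 -7.17070665e+00] 2.8167 [ 0.3971817  -0.21943835  0.37437757] [[-9.99997874e-01  8.08481155e-04 -1.89685083e-03]
 [ 2.31726403e-04  9.58161818e-01  2.86226968e-01]
 [ 2.04889915e-03  2.86225920e-01 -9.58159968e-01]] 60.10254116384415 [[ 0.65097475 -0.30557665  0.        ]
 [ 0.13547781 -0.30493572  0.        ]
 [ 0.0259869   0.18419216  0.        ]
 [ 0.75780139  0.18509882  0.        ]]
wedge 0.74 [65. 42.] [ 0.58423487 -0.26421204  0.015     ]
wedge 0.63 [253.  76.] [ 0.39618765 -0.23237723  0.015     ]
wedge 0.38 [86. 49.] [ 0.5637411  -0.25842233  0.015     ]
fixture 0.87 [86. 53.] [ 0.56390387 -0.25404042  0.015     ]
fixture 0.65 [204. 267.] [ 0.45595916 -0.01131044  0.015     ]
tray 0.63 [204. 262.] [ 0.45522297 -0.01852452  0.015     ]
```

```bash
python3 - <<'E'
from h import *
import pickle
s=ctrl.snapshot("wrist"); pickle.dump(s,open("w1.pkl","wb"))
for b in ctrl.cut_out(s,"tray"):
    m=b["pixels"].astype(np.uint8); r=cv2.minAreaRect(cv2.findNonZero(m)); 
    c=cv2.boxPoints(r); print(b["conf"],m.sum(),c.round(1).tolist()); 
    w=p2w(s,c,0.010); print(w.round(4),np.linalg.norm(np.roll(w,1,0)-w,axis=1))
save(s,"w1.png",(120,180,290,350),4)
chain([(.45,-.27,.28,-90)])
E
```

```text
0.78 3562 [[141.3000030517578, 290.5], [185.0, 217.0], [262.20001220703125, 263.0], [218.5, 336.3999938964844]]
[[ 0.5372  0.0261  0.01  ]
 [ 0.4762 -0.0731  0.01  ]
 [ 0.385  -0.0125  0.01  ]
 [ 0.4419  0.096   0.01  ]] [0.11815501 0.1164096  0.10946618 0.12251701]
(0.45, -0.27, 0.28, -90) shift [0.1652, -0.0639, 0.0029] turn 0.0011 mm 142
```

View pics/w1.png

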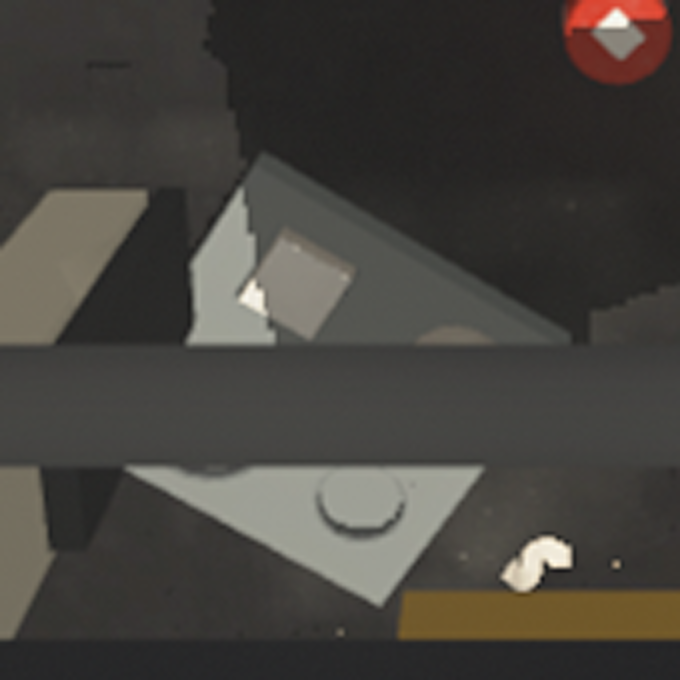

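Request:
{"name": "send_rows", "arguments": {
  "deltas": [
    [[0.16,0.065,0.0],0.0],
    [[0.16,0.065,0.0],0.0],
    [[0.16,0.065,0.0],0.0],
    [[0.16,0.065,0.0],0.0],
    [[0.16,0.065,0.0],0.0]
  ]
}}

```text
clock: 3.53
tool_pos: [0.346, -0.2677, 0.2822]
orientation: [180.0, -0.0, -90.0]
force: [0.6, 1.2, -0.5]
opening: 0.0876
gripper_force: 0.0
```

```bash
python3 - <<'E'
from h import *
import pickle
s=ctrl.snapshot("wrist"); s=ctrl.snapshot("wrist"); pickle.dump(s,open("w2.pkl","wb"))
print(ctrl.get_obs()["tool_pos"],ctrl.get_obs()["orientation"])
print(w2p(s,[(.56,-.25,.012),(.39,-.23,.01)]))
im=s["color"][:,:,::-1]
save(s,"w2.png",None,1.5)
E
```

```text
[ 0.34677886 -0.26621913  0.28219307] [-1.79990591e+02  5.75193684e-03 -8.99630329e+01]
[[ 61.75613856 177.28636031]
 [213.27107572 193.50244622]]
```

View pics/w2.png

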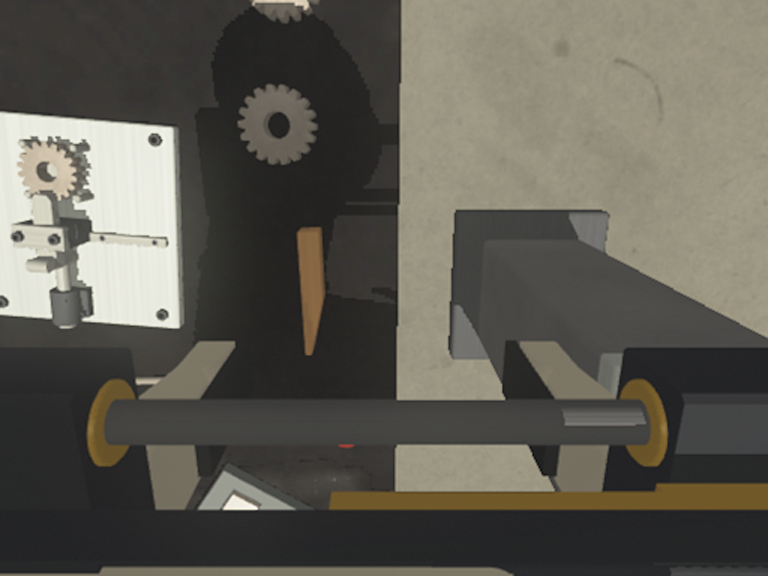

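The close view shows the wedge at (312,290), with its thin end down and its straight side on the left. The fixture's gear is at (47,168) and its rail is at (130,238). I moved the wrong way in x there, so I'll correct that to see the fixture in full.

Request:
{"name": "send_rows", "arguments": {
  "deltas": [
    [[0.01,-0.2,0.0],0.0],
    [[0.01,-0.2,0.0],0.0],
    [[0.01,-0.2,0.0],0.0],
    [[0.01,-0.2,0.0],0.0],
    [[0.01,-0.2,0.0],0.0]
  ]
}}

```text
clock: 4.05
tool_pos: [0.5129, -0.2727, 0.2808]
orientation: [180.0, -0.0, -89.7]
force: [1.2, -0.3, -0.8]
opening: 0.0876
gripper_force: 0.0
```

```bash
python3 - <<'E'
from h import *
import pickle
ctrl.snapshot("wrist");s=ctrl.snapshot("wrist"); pickle.dump(s,open("w3.pkl","wb"))
print(ctrl.get_obs()["tool_pos"],ctrl.get_obs()["orientation"])
for t in ("wedge","fixture","gear","catch_lug"):
  for b in ctrl.cut_out(s,t):
    m=b["pixels"].astype(np.uint8); r=cv2.minAreaRect(cv2.findNonZero(m)); c=cv2.boxPoints(r)
    print(t,b["conf"],m.sum(),c.round(1).tolist())
save(s,"w3.png",(90,40,350,235),3)
E
```

```text
[ 0.50833478 -0.27251685  0.28101268] [ 1.79892757e+02  2.89852480e-02 -8.97840798e+01]
wedge 0.65 1211 [[337.5, 227.39999389648438], [343.29998779296875, 156.89999389648438], [361.8999938964844, 158.39999389648438], [356.20001220703125, 228.89999389648438]]
fixture 0.91 17120 [[122.80000305175781, 218.39999389648438], [133.10000610351562, 77.30000305175781], [272.3999938964844, 87.5], [262.1000061035156, 228.60000610351562]]
fixture 0.61 253 [[266.0, 314.0], [294.0, 314.0], [294.0, 327.0], [266.0, 327.0]]
gear 0.77 1947 [[315.0, 63.0], [368.0, 63.0], [368.0, 115.0], [315.0, 115.0]]
gear 0.68 801 [[330.0, 21.0], [330.0, 0.0], [380.0, 0.0], [380.0, 21.0]]
gear 0.67 974 [[175.0, 101.0], [213.0, 101.0], [213.0, 137.0], [175.0, 137.0]]
gear 0.42 403 [[171.60000610351562, 257.3999938964844], [251.8000030517578, 253.10000610351562], [252.1999969482422, 260.79998779296875], [172.10000610351562, 265.1000061035156]]
catch_lug 0.89 614 [[178.39999389648438, 197.0], [184.5, 133.10000610351562], [201.1999969482422, 134.6999969482422], [195.10000610351562, 198.60000610351562]]
catch_lug 0.46 937 [[171.39999389648438, 131.1999969482422], [178.6999969482422, 96.5999984741211], [216.3000030517578, 104.5], [209.0, 139.10000610351562]]
catch_lug 0.32 281 [[264.0, 314.0], [298.0, 314.0], [298.0, 327.0], [264.0, 327.0]]
```

View pics/w3.png

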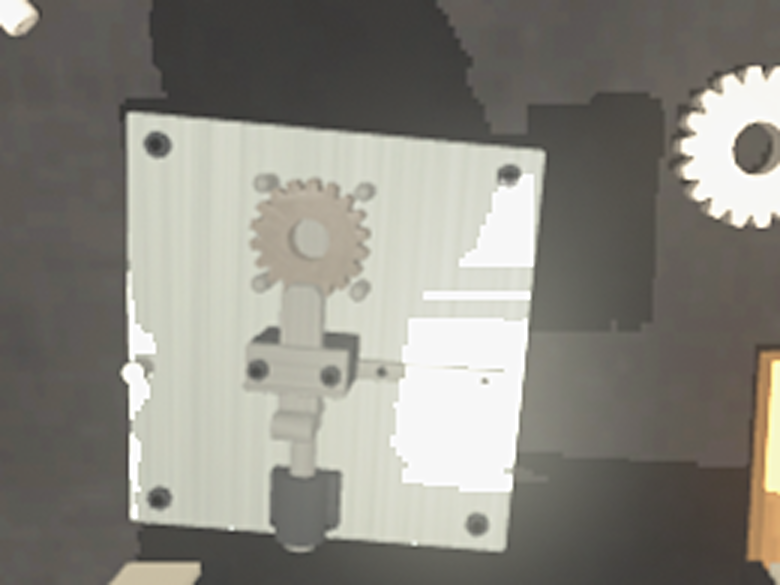

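The picture shows the fixture from above: gear (311,238), block (300,362), lug (296,425), barrel (303,505) and the rail to the right at y≈370. Plate corners in this crop are (127,112), (544,150), (507,550) and (132,520).

```bash
cat >> h.py <<'E'
from scipy.optimize import least_squares,minimize
def T2(p,P):
    P=np.array(P,float); c,s_=np.cos(p[2]),np.sin(p[2]); return np.c_[P[:,0]*c-P[:,1]*s_+p[0],P[:,0]*s_+P[:,1]*c+p[1],P[:,2]]
def fit(s,P,uv,p0):
    P=np.array(P)/1000.; r=least_squares(lambda p:(w2p(s,T2(p,P))-uv).ravel(),p0,loss="soft_l1")
    return r.x,(w2p(s,T2(r.x,P))-uv).round(1)
WB=[(-49,-8),(49,-8),(49,-3),(4,8),(-49,8)]
WEDGE=np.array([(x,y,z) for x,y in WB for z in(0,18)])/1000
def fitmask(views,P,p0):
    def cost(p):
        c=0
        for s,m in views:
            h=cv2.convexHull(w2p(s,T2([p[0],p[1],p[2]],P)).astype(np.float32)); a=np.zeros((384*4,512*4),np.uint8)
            cv2.fillConvexPoly(a,(h*4+1.5).round().astype(int),1); b=cv2.resize(m,(512*4,384*4),interpolation=cv2.INTER_LINEAR)>0
            c+=(a.astype(bool)^b).sum()
        return c
    r=minimize(cost,p0,method="Nelder-Mead",options=dict(initial_simplex=np.array([p0]+[np.array(p0)+d for d in([.008,0,0],[0,.008,0],[0,0,.1])]),xatol=1e-5))
    return r.x,r.fun/16
E
python3 - <<'E'
from h import *
import pickle
np.set_printoptions(precision=4,suppress=True)
s=pickle.load(open("w3.pkl","rb"))
P=[(68,-36,12),(-78,-36,12),(-78,116,12),(68,116,12),(0,0,32),(17,-17,29),(-17,-17,29),(17,17,29),(-17,17,29)]
uv=np.array([(127,112),(544,150),(507,550),(132,520),(311,238),(265,183),(365,190),(262,283),(360,290)])/3+[90,40]
p,e=fit(s,P,uv,[.58,-.3,0]); print("fixture",p,np.degrees(p[2]),e.tolist())
print("lugtop/rail check",((w2p(s,T2(p,np.array([(0,61,54),(-72,46.5,17),(-17,50,48),(17,50,48),(0,50,12)])/1000.))-[90,40])*3).round(0).tolist())
s1=pickle.load(open("w1.pkl","rb"))
Pt=[(-56,56,12),(56,56,12),(56,-56,12),(-26,30,16),(30,-26,12)]
uvt=np.array([(262,153),(572,335),(380,606),(310,280),(360,497)])/4+[120,180]
q,e=fit(s1,Pt,uvt,[.46,.0,np.radians(145)]); print("tray",q,np.degrees(q[2]),e.tolist())
v=[]
for f in("w2","w3"):
    a=pickle.load(open(f+".pkl","rb"))
    for b in ctrl.cut_out(a,"wedge")[:2]: 
        m=b["pixels"].astype(np.uint8); print(f,b["conf"],m.sum(),np.array(b["xy"])*[512,384])
        if m.sum()>500: v.append((a,m)); break
for vv in ([v[0]],[v[-1]],v):
    w,c=fitmask(vv,WEDGE,[.39,-.23,np.pi/2]); print("wedge",w,np.degrees(w[2]),c)
E
```

```text
fixture [ 0.5678 -0.3211 -0.0842] -4.824953026172808 [[-0.2, -0.9], [1.7, -0.6], [0.3, 0.8], [0.0, 0.7], [-0.0, 0.1], [-0.6, -0.6], [0.0, 0.2], [-0.4, 0.1], [-0.0, 0.6]]
lugtop/rail check [[293.0, 430.0], [510.0, 381.0], [348.0, 398.0], [246.0, 389.0], [315.0, 371.0]]
tray [0.4607 0.006  2.5434] 145.72574331657364 [[-0.1, 0.4], [1.0, 2.7], [0.0, -1.8], [-2.3, -0.1], [0.4, -0.5]]
w2 0.68 1135 [208.1792 189.696 ]
w3 0.65 1211 [347.8016 193.8048]
wedge [ 0.3952 -0.2278  1.5858] 90.86207551998494 79.8125
wedge [ 0.3959 -0.2273  1.5937] 91.31176089616729 224.0
wedge [ 0.3954 -0.2279  1.6006] 91.71025985172808 321.3125
```

```bash
python3 - <<'E'
from h import *
o=ctrl.get_obs(); print(o["tool_pos"],o["orientation"])
chain([(.396,-.267,.15,-89),(.396,-.267,.0735,-89)])
E
```

```text
[ 0.5059603  -0.27434014  0.28287448] [-1.79937493e+02 -1.01465540e-02 -8.99570758e+01]
(0.396, -0.267, 0.15, -89) shift [-0.0093, 0.1374, 0.1661] turn -0.0106 mm 173
(0.396, -0.267, 0.0735, -89) shift [-0.0, -0.0, 0.0956] turn 0.0 mm 76
```

Request:
{"name": "send_rows", "arguments": {
  "deltas": [
    [[-0.009,0.1375,0.166],-0.01],
    [[-0.009,0.1375,0.166],-0.01],
    [[-0.009,0.1375,0.166],-0.01],
    [[-0.009,0.1375,0.166],-0.01],
    [[-0.009,0.1375,0.166],-0.01]
  ]
}}

```text
clock: 4.87
tool_pos: [0.3885, -0.266, 0.1449]
orientation: [179.5, 0.2, -89.3]
force: [-1.6, 0.6, -0.4]
opening: 0.0878
gripper_force: 0.0
```

```bash
python3 - <<'E'
from h import *
ctrl.snapshot("wrist"); s=ctrl.snapshot("wrist");o=ctrl.get_obs(); print(o["tool_pos"],o["orientation"])
for b in ctrl.cut_out(s,"wedge"):
    m=b["pixels"].astype(np.uint8); print(b["conf"],m.sum(),np.array(b["xy"])*[512,384])
    if m.sum()>500: 
        w,c=fitmask([(s,m)],WEDGE,[.3955,-.228,1.59]); print("wedge",w,np.degrees(w[2]),c)
        save(s,"w4.png",None,1.2)
chain([(.396,-.267,.0735,-89)])
E
```

```text
[ 0.3940329  -0.26738441  0.14859871] [ 1.79851670e+02  3.59400363e-02 -8.91301073e+01]
0.66 1887 [242.7904 227.904 ]
wedge [ 0.39563104 -0.22811792  1.58697595] 90.92702396675736 571.4375
(0.396, -0.267, 0.0735, -89) shift [-0.0011, 0.0004, 0.0956] turn -0.0009 mm 77
```

View pics/w4.png

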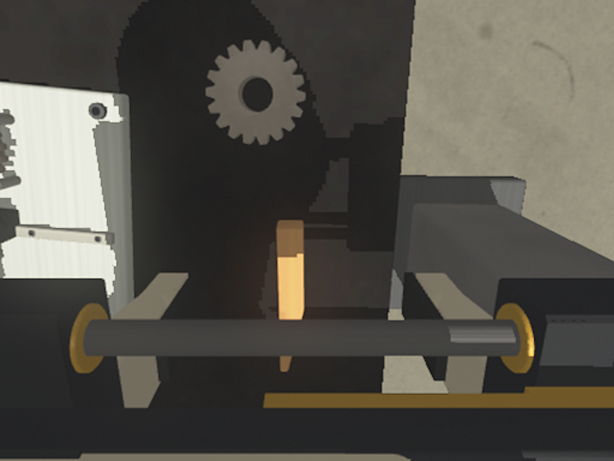

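The wedge lies between the open fingers, with its thick end at (290,235) and its tip at (286,365). The fit agrees with the earlier one, so I'll descend and grip.

Request:
{"name": "send_rows", "arguments": {
  "deltas": [
    [[0.0,0.0,0.045],0.0],
    [[0.0,0.0,0.08],0.0],
    [[0.0,0.0,0.0955],0.0],
    [[0.0,0.0,0.0955],0.0],
    [[0.0,0.0,0.0955],0.0]
  ]
}}

```text
clock: 5.43
tool_pos: [0.3979, -0.2679, 0.0737]
orientation: [-180.0, -0.0, -89.0]
force: [0.1, -0.9, 0.7]
opening: 0.0874
gripper_force: 0.0
```

Request:
{"name": "send_rows", "arguments": {
  "deltas": [
    [[0.0,0.0,0.0],0.0],
    [[0.0,0.0,0.0],0.0],
    [[0.0,0.0,0.0],0.0],
    [[0.0,0.0,0.0],0.0],
    [[0.0,0.0,0.0],0.0]
  ],
  "gripper": 0
}}

```text
clock: 5.85
tool_pos: [0.3968, -0.2676, 0.0736]
orientation: [-179.9, -0.0, -89.1]
force: [-1.7, 0.2, 0.2]
opening: 0.0599
gripper_force: 0.0
```

Request:
{"name": "send_rows", "arguments": {
  "deltas": [
    [[0.0,0.0,0.0],0.0],
    [[0.0,0.0,0.0],0.0],
    [[0.0,0.0,0.0],0.0],
    [[0.0,0.0,0.0],0.0],
    [[0.0,0.0,0.0],0.0]
  ]
}}

```text
clock: 6.27
tool_pos: [0.3965, -0.2675, 0.0729]
orientation: [180.0, 0.0, -89.1]
force: [-0.2, -0.5, 0.3]
opening: 0.0264
gripper_force: 0.0
```

Request:
{"name": "send_rows", "arguments": {
  "deltas": [
    [[0.0,0.0,0.0],0.0],
    [[0.0,0.0,0.0],0.0],
    [[0.0,0.0,0.0],0.0],
    [[0.0,0.0,0.0],0.0],
    [[0.0,0.0,0.0],0.0]
  ]
}}

```text
clock: 6.68
tool_pos: [0.3964, -0.2675, 0.0729]
orientation: [180.0, 0.0, -89.1]
force: [0.5, -1.1, -0.5]
opening: 0.0157
gripper_force: 30.0
```

```bash
python3 - <<'E'
from h import *
o=ctrl.get_obs(); print(o["tool_pos"],o["orientation"],o["opening"])
# fixture target: wedge at fixture x=-105 (tip at -56? choose tip x=-20 -> origin -69), wedge y centre 50+8
F=[.5678,-.3211,-.0842]
for wx,wy in((-69-15,60),(-69,60)):
    g=T2(F,[((wx-39.5)/1000,wy/1000,0)])[0]; print(wx,g)
g=T2(F,[((-84-39.5)/1000,.06,0)])[0]
chain([(.396,-.267,.15,-120),(.42,-.262,.15,-152),(g[0],g[1],.15,-184.8)],(.3965,-.2675,.0732,-89))
E
```

```text
[ 0.39643005 -0.26753463  0.07293046] [ 1.79996306e+02  2.05772906e-03 -8.90815093e+01] 0.01571892227086334
-84 [ 0.44978356 -0.25092615  0.        ]
-69 [ 0.46473042 -0.25218765  0.        ]
(0.396, -0.267, 0.15, -120) shift [-0.0006, 0.0006, -0.096] turn 0.3444 mm 77
(0.42, -0.262, 0.15, -152) shift [-0.0204, -0.0229, -0.0] turn 0.3556 mm 25
(np.float64(0.44978355932495373), np.float64(-0.2509261463906015), 0.15, -184.8) shift [-0.0394, -0.0053, -0.0] turn 0.3644 mm 32
```

Request:
{"name": "send_rows", "arguments": {
  "deltas": [
    [[0.0,0.0,-0.05],0.0],
    [[0.0,0.0,-0.096],0.08],
    [[0.0,0.0,-0.096],0.16],
    [[0.0,0.0,-0.096],0.24],
    [[0.0,0.0,-0.096],0.3]
  ]
}}

```text
clock: 7.1
tool_pos: [0.3966, -0.2675, 0.1506]
orientation: [-179.9, 0.0, -116.5]
force: [0.2, -0.4, -1.5]
opening: 0.0156
gripper_force: 30.0
```

Request:
{"name": "send_rows", "arguments": {
  "deltas": [
    [[-0.005,-0.005,0.0],0.08],
    [[-0.01,-0.01,0.0],0.16],
    [[-0.015,-0.015,0.0],0.24],
    [[-0.02,-0.02,0.0],0.32],
    [[-0.02,-0.02,0.0],0.38]
  ]
}}

```text
clock: 7.52
tool_pos: [0.4186, -0.2601, 0.1498]
orientation: [-180.0, 0.0, -150.6]
force: [-0.4, -0.3, -0.6]
opening: 0.0157
gripper_force: 30.0
```

Request:
{"name": "send_rows", "arguments": {
  "deltas": [
    [[-0.01,0.0,0.0],0.08],
    [[-0.02,0.0,0.0],0.16],
    [[-0.03,0.0,0.0],0.24],
    [[-0.03,0.0,0.0],0.32],
    [[-0.03,0.0,0.0],0.38]
  ]
}}

```text
clock: 7.93
tool_pos: [0.4389, -0.2481, 0.1496]
orientation: [180.0, -0.0, 175.2]
force: [0.1, -0.8, -0.6]
opening: 0.0156
gripper_force: 30.0
```

```bash
python3 - <<'E'
from h import *
import pickle
for i in range(4): s=ctrl.snapshot("wrist")
o=ctrl.get_obs(); print(o["tool_pos"],o["orientation"],o["opening"],o["gripper_force"],o["force"],o["clock"])
pickle.dump(s,open("w5.pkl","wb")); save(s,"w5.png",None,1.5)
F=[.5678,-.3211,-.0842]
P=[(0,0,32),(-78,-36,12),(-78,116,12),(-72,50,17),(-17,50,48),(17,50,48),(0,61,54)]
print((w2p(s,T2(F,np.array(P)/1000.))*1.5).round(0).tolist())
E
```

```text
[ 0.43854857 -0.24830652  0.14967846] [ 1.79998423e+02 -1.29420554e-02  1.75724332e+02] 0.015328207350442527 29.99941349029541 [ 0.01671601  0.25797606 -1.32206544] 8.1333
[[259.0, 555.0], [189.0, 403.0], [482.0, 405.0], [355.0, 419.0], [353.0, 554.0], [353.0, 608.0], [375.0, 593.0]]
```

View pics/w5.png

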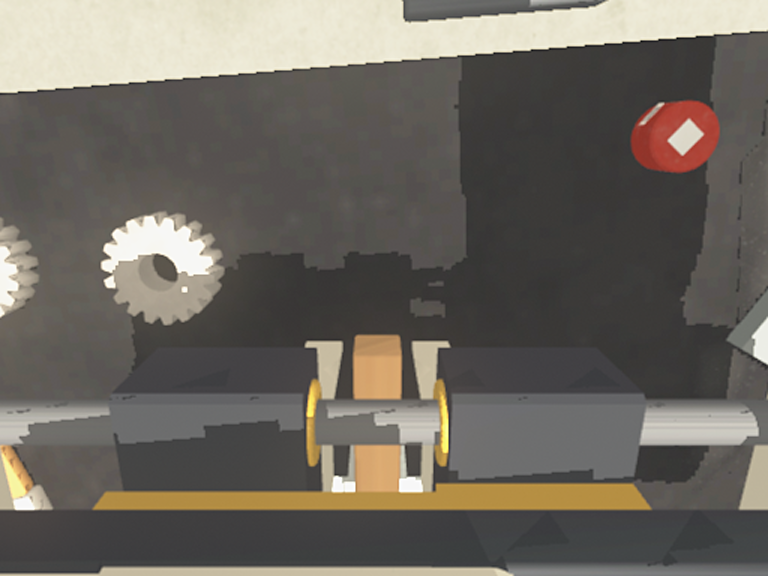

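```bash
python3 - <<'E'
from h import *
import pickle
s=pickle.load(open("w5.pkl","rb")); o=ctrl.get_obs(); tp=o["tool_pos"]; print(tp,o["orientation"])
R=Ro.from_euler("xyz",[180,0,175.55],degrees=True)
for uv in((354,336),(402,336)):
    print("toolframe mm",(R.inv().apply(p2w(s,np.array(uv)/1.5,tp[2]-.0735+.018)[0]-tp)*1000).round(1))
F=[.5678,-.3211,-.0842]
g=T2(F,[((-71-39.5)/1000,.062,0)])[0]
chain([(*g[:2],.15,175.18),(*g[:2],.095,175.18),(*g[:2],.085,175.18)])
E
```

```text
[ 0.43854857 -0.24830652  0.14967846] [ 1.79998423e+02 -1.29420554e-02  1.75724332e+02]
toolframe mm [15.8 -8.1 55.5]
toolframe mm [15.8  7.2 55.5]
(np.float64(0.4629057049722708), np.float64(-0.2500265389147559), 0.15, 175.18) shift [-0.0305, 0.0001, -0.0004] turn 0.006 mm 24
(np.float64(0.4629057049722708), np.float64(-0.2500265389147559), 0.095, 175.18) shift [0.0, -0.0, 0.0687] turn 0.0 mm 55
(np.float64(0.4629057049722708), np.float64(-0.2500265389147559), 0.085, 175.18) shift [0.0, -0.0, 0.0125] turn 0.0 mm 10
```

Request:
{"name": "send_rows", "arguments": {
  "deltas": [
    [[-0.0305,0.0,0.0],0.005],
    [[-0.0305,0.0,0.0],0.005],
    [[-0.0305,0.0,0.035],0.005],
    [[-0.0305,0.0,0.06],0.005],
    [[-0.0305,0.0,0.068],0.005]
  ]
}}

```text
clock: 8.55
tool_pos: [0.4615, -0.2499, 0.0928]
orientation: [180.0, -0.2, 175.2]
force: [-1.4, -0.2, -0.4]
opening: 0.0157
gripper_force: 30.0
```

Request:
{"name": "send_rows", "arguments": {
  "deltas": [
    [[0.0,0.0,0.0],0.0],
    [[0.0,0.0,0.0],0.0],
    [[0.0,0.0,0.002],0.0],
    [[0.0,0.0,0.004],0.0],
    [[0.0,0.0,0.006],0.0]
  ]
}}

```text
clock: 8.97
tool_pos: [0.4636, -0.2504, 0.0914]
orientation: [-180.0, 0.1, 175.1]
force: [0.5, 0.9, -0.7]
opening: 0.0158
gripper_force: 30.0
```

```bash
python3 - <<'E'
from h import *
s=ctrl.snapshot("scene"); o=ctrl.get_obs(); print(o["tool_pos"],o["orientation"],o["force"],o["moment"])
save(s,"s6.png",(215,150,345,245),6)
F=[.5678,-.3211,-.0842]
p=o["tool_pos"][:2]-F[:2]; c,q=np.cos(F[2]),np.sin(F[2]); print("fixture-frame",c*p[0]+q*p[1],-q*p[0]+c*p[1])
E
```

```text
[ 0.46327505 -0.25024028  0.09095097] [-1.79999118e+02  6.57414701e-02  1.75083292e+02] [-0.26139822  0.17400691 -0.79013886] [-0.04473948 -0.11748728  0.02019914]
fixture-frame -0.11011398390825675 0.061818078973757004
```

View pics/s6.png

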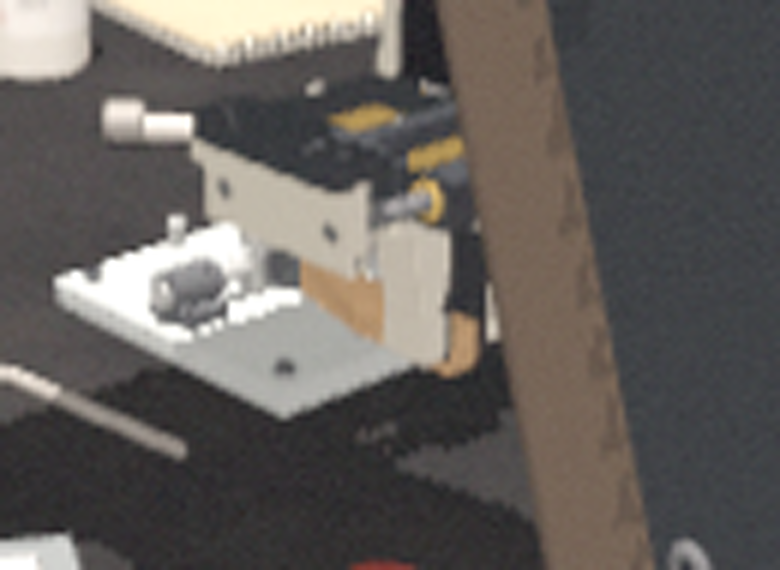

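The scene view shows the wedge held level just above the plate. Its thin end at (300,275) points at the gap beside the lug.

Request:
{"name": "send_rows", "arguments": {
  "deltas": [
    [[0.0,0.0,0.003],0.0],
    [[0.0,0.0,0.005],0.0],
    [[0.0,0.0,0.006],0.0],
    [[0.0,0.0,0.007],0.0],
    [[0.0,0.0,0.007],0.0]
  ]
}}

```text
clock: 9.43
tool_pos: [0.4631, -0.2503, 0.0849]
orientation: [-180.0, -0.0, 175.1]
force: [-0.4, -0.5, 0.5]
opening: 0.0158
gripper_force: 30.0
```

Request:
{"name": "send_rows", "arguments": {
  "deltas": [
    [[0.0,0.0,0.0],0.0],
    [[0.0,0.0,0.0005],0.0],
    [[0.0,0.0,0.001],0.0],
    [[0.0,0.0,0.001],0.0],
    [[0.0,0.0,0.001],0.0]
  ]
}}

```text
clock: 9.85
tool_pos: [0.4632, -0.2503, 0.0845]
orientation: [-180.0, 0.0, 175.1]
force: [-0.5, 0.3, 4.4]
opening: 0.0156
gripper_force: 30.0
```

Request:
{"name": "send_rows", "arguments": {
  "deltas": [
    [[0.0,-0.001,0.0],0.0],
    [[0.0,-0.002,0.0],0.0],
    [[0.0,-0.003,0.0],0.0],
    [[0.0,-0.003,0.0],0.0],
    [[0.0,-0.003,0.0],0.0]
  ]
}}

```text
clock: 10.27
tool_pos: [0.4633, -0.2528, 0.0844]
orientation: [-180.0, 0.1, 175.1]
force: [0.0, 0.0, 5.2]
opening: 0.0157
gripper_force: 30.0
```

Request:
{"name": "send_rows", "arguments": {
  "deltas": [
    [[0.0,-0.0005,0.0],0.0],
    [[0.0,-0.001,0.0],0.0],
    [[0.0,-0.001,0.0],0.0],
    [[0.0,-0.001,0.0],0.0],
    [[0.0,-0.001,0.0],0.0]
  ]
}}

```text
clock: 10.68
tool_pos: [0.4632, -0.2531, 0.0843]
orientation: [180.0, 0.0, 175.1]
force: [0.7, 3.9, 5.6]
opening: 0.0158
gripper_force: 30.0
```

Request:
{"name": "send_rows", "arguments": {
  "deltas": [
    [[0.0,-0.0005,-0.0003],0.0],
    [[0.0,-0.0005,-0.0003],0.0],
    [[0.0,-0.0005,-0.0003],0.0],
    [[0.0,-0.0005,-0.0003],0.0],
    [[0.0,-0.0005,-0.0003],0.0]
  ]
}}

```text
clock: 11.1
tool_pos: [0.4631, -0.2533, 0.0844]
orientation: [180.0, 0.0, 175.1]
force: [0.8, 4.7, 4.0]
opening: 0.0155
gripper_force: 30.0
```

```bash
python3 - <<'E'
from h import *
o=ctrl.get_obs(); print(o["tool_pos"],o["orientation"],o["force"],o["moment"])
E
```

```text
[ 0.46314493 -0.25332424  0.08441244] [1.79974570e+02 3.96778425e-02 1.75096890e+02] [0.79054529 4.67369043 3.98320514] [ 2.0052171  -0.79798411  0.2565812 ]
```

Request:
{"name": "send_rows", "arguments": {
  "deltas": [
    [[-0.006,0.0002,0.0],0.0],
    [[-0.012,0.0002,0.0],0.0],
    [[-0.018,0.0002,0.0],0.0],
    [[-0.024,0.0002,0.0],0.0],
    [[-0.03,0.0002,0.0],0.0]
  ]
}}

```text
clock: 11.52
tool_pos: [0.4854, -0.255, 0.0846]
orientation: [180.0, -0.2, 175.1]
force: [-6.3, 7.3, 16.5]
opening: 0.0156
gripper_force: 30.0
```

Request:
{"name": "send_rows", "arguments": {
  "deltas": [
    [[0.0,0.0,-0.0005],0.0],
    [[0.0,0.0,-0.0005],0.0],
    [[0.0,0.0,-0.0005],0.0],
    [[0.0,0.0,-0.0005],0.0],
    [[0.0,0.0,-0.0005],0.0]
  ]
}}

```text
clock: 11.93
tool_pos: [0.4864, -0.255, 0.0848]
orientation: [180.0, -0.0, 175.1]
force: [-1.4, 6.1, 7.8]
opening: 0.0155
gripper_force: 30.0
```

```bash
python3 - <<'E'
from h import *
s=ctrl.snapshot("scene"); o=ctrl.get_obs(); print(o["tool_pos"],o["orientation"],o["force"],o["moment"])
save(s,"s7.png",(215,150,345,245),6)
E
```

```text
[ 0.48636705 -0.25504372  0.0847764 ] [ 1.79960396e+02 -4.02965904e-02  1.75079288e+02] [-0.73413186  6.77429122  7.6432327 ] [2.47675511 0.0605518  0.13856857]
```

View pics/s7.png

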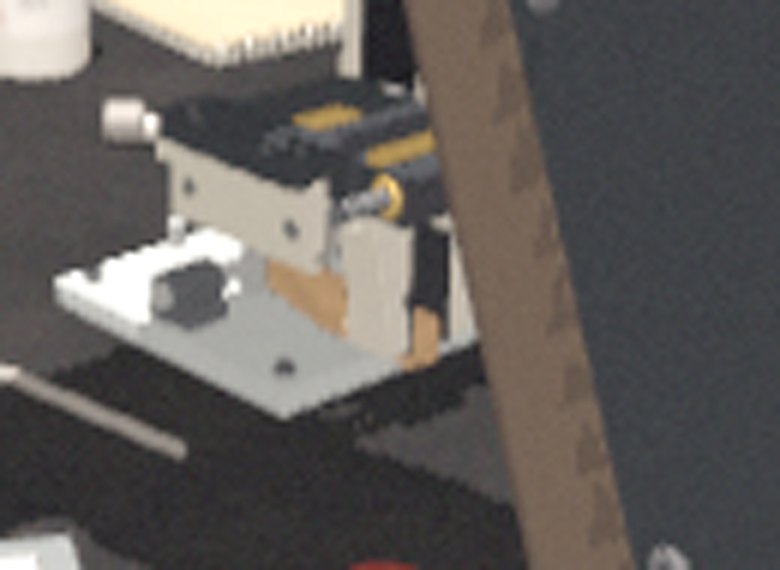

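The wedge has moved 23 mm. Its tip has entered the gap between the block and the lug, and the forces are low, so I'll go on pushing.

Request:
{"name": "send_rows", "arguments": {
  "deltas": [
    [[-0.006,0.0002,-0.0002],0.0],
    [[-0.012,0.0002,-0.0002],0.0],
    [[-0.018,0.0002,-0.0002],0.0],
    [[-0.024,0.0002,-0.0002],0.0],
    [[-0.03,0.0002,-0.0002],0.0]
  ]
}}

```text
clock: 12.4
tool_pos: [0.5077, -0.2567, 0.0849]
orientation: [179.9, -0.4, 175.0]
force: [-9.7, 8.3, 18.0]
opening: 0.0153
gripper_force: 30.0
```

```bash
python3 - <<'E'
from h import *
o=ctrl.get_obs(); print(o["tool_pos"],o["orientation"],o["force"],o["moment"],o["opening"])
E
```

```text
[ 0.50770678 -0.25672602  0.08486683] [179.93588097  -0.35010252 175.04051772] [-9.69673121  8.33991622 18.0347559 ] [3.10254336 3.40579244 0.09704307] 0.015331128916009103
```

Request:
{"name": "send_rows", "arguments": {
  "deltas": [
    [[-0.005,0.0002,-0.0003],0.0],
    [[-0.01,0.0002,-0.0003],0.0],
    [[-0.015,0.0002,-0.0003],0.0],
    [[-0.02,0.0002,-0.0003],0.0],
    [[-0.025,0.0002,-0.0003],0.0]
  ]
}}

```text
clock: 12.82
tool_pos: [0.5273, -0.2583, 0.0849]
orientation: [179.9, -0.4, 175.0]
force: [-10.4, 7.3, 15.5]
opening: 0.0158
gripper_force: 30.0
```

Request:
{"name": "send_rows", "arguments": {
  "deltas": [
    [[-0.003,0.0,0.0],0.0],
    [[-0.006,0.0,0.0],0.0],
    [[-0.009,0.0,0.0],0.0],
    [[-0.0105,0.0,0.0],0.0],
    [[-0.0105,0.0,0.0],0.0]
  ]
}}

```text
clock: 13.23
tool_pos: [0.5367, -0.2591, 0.0849]
orientation: [179.9, -0.3, 175.0]
force: [-6.7, 6.1, 11.8]
opening: 0.0157
gripper_force: 30.0
```

```bash
python3 - <<'E'
from h import *
o=ctrl.get_obs(); print(o["tool_pos"],o["orientation"],o["force"],o["moment"],o["opening"])
F=[.5678,-.3211,-.0842]
p=o["tool_pos"][:2]-F[:2]; c,q=np.cos(F[2]),np.sin(F[2]); print("fixture-frame",c*p[0]+q*p[1],-q*p[0]+c*p[1])
E
```

```text
[ 0.53669385 -0.25914501  0.08488653] [179.94447582  -0.27475288 175.04596572] [-6.67948339  6.14713166 11.80672326] [2.35076432 2.19916795 0.0340009 ] 0.015747656656021035
fixture-frame -0.036206393282337795 0.05911945482822095
```

Request:
{"name": "send_rows", "arguments": {
  "deltas": [
    [[-0.001,0.0,0.0],0.0],
    [[-0.002,0.0,0.0],0.0],
    [[-0.003,0.0,0.0],0.0],
    [[-0.004,0.0,0.0],0.0],
    [[-0.005,0.0,0.0],0.0]
  ]
}}

```text
clock: 13.65
tool_pos: [0.5403, -0.2594, 0.0849]
orientation: [179.9, -0.3, 175.0]
force: [-7.4, 6.9, 12.2]
opening: 0.0156
gripper_force: 30.0
```

Request:
{"name": "send_rows", "arguments": {
  "deltas": [
    [[-0.0005,0.0,0.0],0.0],
    [[-0.001,0.0,0.0],0.0],
    [[-0.0015,0.0,0.0],0.0],
    [[-0.002,0.0,0.0],0.0],
    [[-0.002,0.0,0.0],0.0]
  ]
}}

```text
clock: 14.07
tool_pos: [0.542, -0.2596, 0.0849]
orientation: [179.9, -0.3, 175.0]
force: [-7.0, 6.9, 12.4]
opening: 0.0153
gripper_force: 30.0
```

Request:
{"name": "send_rows", "arguments": {
  "deltas": [
    [[-0.0005,0.0,0.0],0.0],
    [[-0.001,0.0,0.0],0.0],
    [[-0.0015,0.0,0.0],0.0],
    [[-0.0015,0.0,0.0],0.0],
    [[-0.0015,0.0,0.0],0.0]
  ]
}}

```text
clock: 14.48
tool_pos: [0.5432, -0.2597, 0.0849]
orientation: [179.9, -0.3, 175.0]
force: [-7.2, 6.3, 12.2]
opening: 0.0159
gripper_force: 30.0
```

Request:
{"name": "send_rows", "arguments": {
  "deltas": [
    [[-0.0005,0.0,0.0],0.0],
    [[-0.001,0.0,0.0],0.0],
    [[-0.001,0.0,0.0],0.0],
    [[-0.001,0.0,0.0],0.0],
    [[-0.001,0.0,0.0],0.0]
  ]
}}

```text
clock: 14.9
tool_pos: [0.5438, -0.2597, 0.0849]
orientation: [179.9, -0.3, 175.0]
force: [-8.4, 7.4, 11.5]
opening: 0.0153
gripper_force: 30.0
```

Request:
{"name": "send_rows", "arguments": {
  "deltas": [
    [[-0.0005,0.0,0.0],0.0],
    [[-0.001,0.0,0.0],0.0],
    [[-0.0015,0.0,0.0],0.0],
    [[-0.0015,0.0,0.0],0.0],
    [[-0.0015,0.0,0.0],0.0]
  ]
}}

```text
clock: 15.32
tool_pos: [0.544, -0.2598, 0.0849]
orientation: [179.9, -0.4, 175.0]
force: [-10.9, 7.1, 15.8]
opening: 0.0154
gripper_force: 30.0
```

```bash
python3 - <<'E'
from h import *
o=ctrl.get_obs(); print(o["tool_pos"],o["orientation"],o["force"],o["moment"],o["opening"])
F=[.5678,-.3211,-.0842]
p=o["tool_pos"][:2]-F[:2]; c,q=np.cos(F[2]),np.sin(F[2]); print("fixture-frame",c*p[0]+q*p[1],-q*p[0]+c*p[1])
E
```

```text
[ 0.54395218 -0.25975212  0.08486022] [179.93095939  -0.42364847 175.02968302] [-10.91876517   7.0700215   15.79950273] [2.79085254 3.71389225 0.12026606] 0.015370262916871867
fixture-frame -0.028922728561512494 0.05912492660410283
```

Request:
{"name": "send_rows", "arguments": {
  "deltas": [
    [[-0.001,0.0,0.0],0.0],
    [[-0.002,0.0,0.0],0.0],
    [[-0.003,0.0,0.0],0.0],
    [[-0.003,0.0,0.0],0.0],
    [[-0.003,0.0,0.0],0.0]
  ]
}}

```text
clock: 15.73
tool_pos: [0.5444, -0.2598, 0.0848]
orientation: [179.9, -0.6, 175.0]
force: [-16.9, 9.1, 21.7]
opening: 0.0156
gripper_force: 30.0
```

```bash
python3 - <<'E'
from h import *
import pickle
o=ctrl.get_obs(); print(o["tool_pos"],o["orientation"],o["force"],o["moment"],o["opening"])
s=ctrl.snapshot("top"); pickle.dump(s,open("t8.pkl","wb"))
for t in("catch_lug","gear","wedge"): print(t,[(round(b["conf"],2),p2w(s,np.array(b["xy"])*[512,384],.03)[0].round(4)) for b in ctrl.boxes_of(s,t)])
E
```

```text
[ 0.5443856  -0.25978351  0.08484907] [179.9121555   -0.63973035 175.00694417] [-16.87891501   9.06242092  21.65353056] [3.2919489  5.95366101 0.03232767] 0.015614188975483376
catch_lug [(0.49, array([ 0.4506, -0.0157,  0.03  ]))]
gear [(0.77, array([ 0.4176, -0.3513,  0.03  ])), (0.61, array([ 0.4121, -0.4459,  0.03  ]))]
wedge []
```

Force rose to 17 N with almost no further motion, so the wedge is against the stop. Now relax, release and lift.

Request:
{"name": "send_rows", "arguments": {
  "deltas": [
    [[0.002,0.0,0.0],0.0],
    [[0.0035,0.0,0.0],0.0],
    [[0.0035,0.0,0.0],0.0],
    [[0.0035,0.0,0.0],0.0],
    [[0.0035,0.0,0.0],0.0]
  ]
}}

```text
clock: 16.35
tool_pos: [0.544, -0.2597, 0.0849]
orientation: [179.9, -0.4, 175.0]
force: [-9.3, 6.2, 14.9]
opening: 0.0156
gripper_force: 30.0
```

Request:
{"name": "send_rows", "arguments": {
  "deltas": [
    [[0.0,0.0,0.0],0.0],
    [[0.0,0.0,0.0],0.0],
    [[0.0,0.0,0.0],0.0],
    [[0.0,0.0,0.0],0.0],
    [[0.0,0.0,0.0],0.0]
  ],
  "gripper": 0.4
}}

```text
clock: 16.77
tool_pos: [0.5465, -0.2605, 0.0845]
orientation: [180.0, -0.1, 175.0]
force: [-2.4, 1.9, -0.2]
opening: 0.0345
gripper_force: 1.3
```

Request:
{"name": "send_rows", "arguments": {
  "deltas": [
    [[0.001,0.0,-0.01],0.0],
    [[0.001,0.0,-0.04],0.0],
    [[0.001,0.0,-0.08],0.0],
    [[0.001,0.0,-0.12],0.0],
    [[0.001,0.0,-0.16],0.0]
  ]
}}

```text
clock: 17.18
tool_pos: [0.5467, -0.2607, 0.2155]
orientation: [-180.0, 0.1, 175.1]
force: [1.2, -0.4, 0.4]
opening: 0.035
gripper_force: 0.0
```

```bash
python3 - <<'E'
from h import *
o=ctrl.get_obs(); print(o["tool_pos"],o["orientation"],o["force"])
# turn to yaw -94.8 (tool y along fixture x), camera looks toward fixture +y
chain([(.54,-.28,.22,-150),(.54,-.3,.24,-120),(.545,-.32,.25,-94.8)])
E
```

```text
[ 0.54673981 -0.26073553  0.21545797] [-1.79973612e+02  6.44536490e-02  1.75084872e+02] [ 1.24061084 -0.44810099  0.35463767]
(0.54, -0.28, 0.22, -150) shift [0.0063, -0.0247, -0.0057] turn -0.3879 mm 21
(0.54, -0.3, 0.24, -120) shift [0.0125, -0.0217, -0.025] turn -0.3333 mm 28
(0.545, -0.32, 0.25, -94.8) shift [0.0185, -0.0179, -0.0125] turn -0.28 mm 23
```

Request:
{"name": "send_rows", "arguments": {
  "deltas": [
    [[0.0,0.0,0.0],-0.08],
    [[0.0,0.0,-0.02],-0.16],
    [[0.0,0.0,-0.04],-0.24],
    [[0.0,0.0,-0.06],-0.32],
    [[0.0,0.0,-0.07],-0.38]
  ],
  "gripper": 1
}}

```text
clock: 17.6
tool_pos: [0.5474, -0.261, 0.2725]
orientation: [-179.8, 0.2, -150.3]
force: [0.1, 0.4, 0.1]
opening: 0.0629
gripper_force: 0.0
```

Request:
{"name": "send_rows", "arguments": {
  "deltas": [
    [[0.005,-0.005,0.0],-0.08],
    [[0.01,-0.01,0.0],-0.16],
    [[0.01,-0.01,0.0],-0.24],
    [[0.01,-0.01,0.0],-0.32],
    [[0.01,-0.01,0.0],-0.38]
  ]
}}

```text
clock: 18.02
tool_pos: [0.5438, -0.2718, 0.2703]
orientation: [-179.9, 0.0, -116.2]
force: [0.7, 0.1, 0.4]
opening: 0.0873
gripper_force: 0.0
```

Request:
{"name": "send_rows", "arguments": {
  "deltas": [
    [[0.0,0.0,0.0],-0.08],
    [[0.0,0.0,0.0],-0.16],
    [[0.0,0.0,0.0],-0.24],
    [[0.0,0.0,0.0],-0.24],
    [[0.0,0.0,0.0],-0.24]
  ]
}}

```text
clock: 18.43
tool_pos: [0.5437, -0.2715, 0.2699]
orientation: [-179.9, -0.0, -95.1]
force: [-0.0, -0.2, 0.3]
opening: 0.0878
gripper_force: 0.0
```

```bash
python3 - <<'E'
from h import *
import pickle
for i in range(3): s=ctrl.snapshot("wrist")
o=ctrl.get_obs(); print(o["tool_pos"],o["orientation"],o["clock"])
pickle.dump(s,open("w9.pkl","wb"))
for t in ("wedge","fixture","gear","catch"):
  for b in ctrl.cut_out(s,t):
    m=b["pixels"].astype(np.uint8); print(t,round(b["conf"],2),m.sum(),cv2.boundingRect(m),(np.array(b["xy"])*[512,384]).round(1))
F=[.5678,-.3211,-.0842]
w=w2p(s,T2(F,np.array([(0,0,32),(0,61,54),(-78,-36,12),(68,116,12)])/1000.)); print(w.round(0))
a=int(w[0][0])
save(s,"w9.png",(max(0,a-130),20,max(0,a-130)+260,215),3); print(max(0,a-130))
E
```

```text
[ 0.54347446 -0.27147906  0.26951435] [-1.79968938e+02 -6.70169326e-03 -9.51100041e+01] 18.5833
wedge 0.64 1104 (167, 168, 96, 20) [210.6 179.1]
fixture 0.82 16900 (155, 84, 145, 146) [225.9 156.9]
fixture 0.33 567 (214, 147, 16, 58) [222.1 183.6]
gear 0.96 2267 (343, 48, 58, 56) [376.7  70.4]
gear 0.64 1113 (202, 102, 40, 42) [212.9 119. ]
catch 0.61 462 (215, 147, 14, 57) [220.5 185.7]
[[222. 122.]
 [222. 188.]
 [300.  83.]
 [167. 225.]]
91
```

View pics/w9.png

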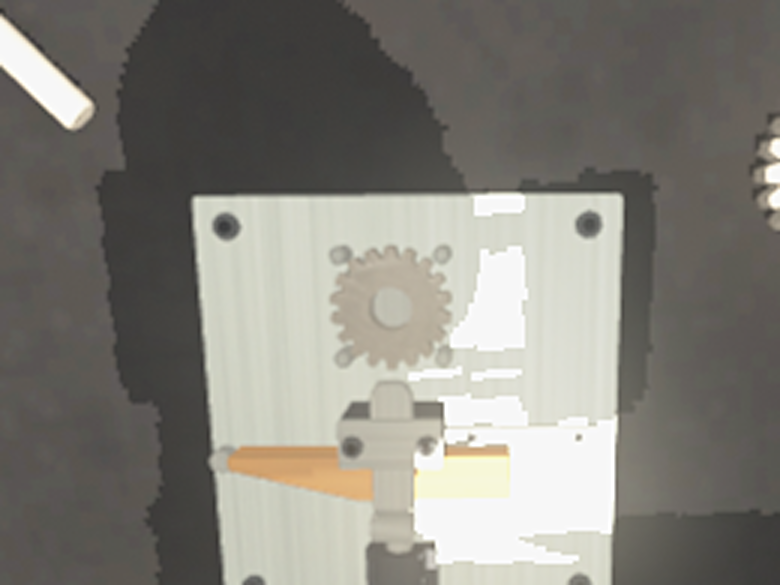

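The picture shows the wedge with its tip at (228,458) against the stop dowel. The nose at (392,385) is clear of the gear at (391,307). Next I refit the fixture and plan the gear grasp.

```bash
python3 - <<'E'
from h import *
import pickle
np.set_printoptions(precision=4,suppress=True)
s=pickle.load(open("w9.pkl","rb"))
P=[(68,-36,12),(-78,-36,12),(0,0,32),(17,-17,29),(-17,-17,29),(17,17,29),(-17,17,29)]
uv=np.array([(193,196),(622,194),(391,307),(341,254),(442,255),(345,357),(443,357)])/3+[91,20]
p,e=fit(s,P,uv,[.5678,-.3211,-.084]); print("fixture",p,np.degrees(p[2]),e.tolist())
yaw=np.degrees(p[2])-90
chain([(p[0],p[1],.16,yaw),(p[0],p[1],.0925,yaw)])
E
```

```text
fixture [ 0.5683 -0.3207 -0.0875] -5.0144428040933136 [[-0.7, -0.6], [1.5, -0.5], [0.2, 0.4], [-0.9, 0.1], [0.4, -0.4], [-0.7, 0.7], [0.5, 0.6]]
(np.float64(0.5683108799488216), np.float64(-0.32069785902541026), 0.16, np.float64(-95.0144428040933)) shift [0.0586, -0.0364, 0.1365] turn 0.0002 mm 122
(np.float64(0.5683108799488216), np.float64(-0.32069785902541026), 0.0925, np.float64(-95.0144428040933)) shift [0.0, -0.0, 0.0844] turn 0.0 mm 68
```

Request:
{"name": "send_rows", "arguments": {
  "deltas": [
    [[0.04,-0.03,0.03],0.0],
    [[0.0586,-0.0375,0.07],0.0],
    [[0.0586,-0.0375,0.11],0.0],
    [[0.0586,-0.0375,0.1365],0.0],
    [[0.0586,-0.0375,0.1365],0.0]
  ],
  "gripper": 1
}}

```text
clock: 19.2
tool_pos: [0.5665, -0.3202, 0.1542]
orientation: [179.5, 0.1, -95.1]
force: [-0.6, 0.8, -1.2]
opening: 0.0878
gripper_force: 0.0
```

Request:
{"name": "send_rows", "arguments": {
  "deltas": [
    [[0.0,0.0,0.0],0.0],
    [[0.0,0.0,0.03],0.0],
    [[0.0,0.0,0.06],0.0],
    [[0.0,0.0,0.083],0.0],
    [[0.0,0.0,0.083],0.0]
  ],
  "gripper": 0.65
}}

```text
clock: 19.62
tool_pos: [0.5686, -0.3202, 0.0924]
orientation: [179.9, 0.0, -94.9]
force: [-0.6, -0.6, -0.9]
opening: 0.0608
gripper_force: 0.0
```

```bash
python3 - <<'E'
from h import *
ctrl.snapshot("wrist");o=ctrl.get_obs(); print(o["tool_pos"],o["orientation"],o["force"],o["opening"])
chain([(.569,-.3207,.0925,-95)])
E
```

```text
[ 0.56944459 -0.32056552  0.09423475] [ 1.79971432e+02 -9.40761217e-03 -9.49065004e+01] [0.23657418 1.0459926  0.86188254] 0.058533940206333464
(0.569, -0.3207, 0.0925, -95) shift [0.0002, 0.0005, 0.0022] turn 0.001 mm 2
```

Request:
{"name": "send_rows", "arguments": {
  "deltas": [
    [[0.0,0.0,0.0015],0.0],
    [[0.0,0.0,0.0015],0.0],
    [[0.0,0.0,0.0015],0.0],
    [[0.0,0.0,0.0015],0.0],
    [[0.0,0.0,0.0015],0.0]
  ],
  "gripper": 0
}}

```text
clock: 20.08
tool_pos: [0.57, -0.321, 0.0943]
orientation: [-179.9, -0.0, -94.9]
force: [-1.5, 1.5, 6.5]
opening: 0.0363
gripper_force: 34.4
```

Request:
{"name": "send_rows", "arguments": {
  "deltas": [
    [[0.0,0.0,0.0],0.0],
    [[0.0,0.0,0.0],0.0],
    [[0.0,0.0,0.0],0.0],
    [[0.0,0.0,0.0],0.0],
    [[0.0,0.0,0.0],0.0]
  ]
}}

```text
clock: 20.5
tool_pos: [0.5701, -0.321, 0.0943]
orientation: [-179.9, -0.0, -94.9]
force: [-1.0, 0.8, 5.8]
opening: 0.0364
gripper_force: 34.4
```

```bash
python3 - <<'E'
from h import *
o=ctrl.get_obs(); print(o["tool_pos"],o["orientation"],o["force"],o["opening"],o["gripper_force"])
E
```

```text
[ 0.57005225 -0.32096847  0.09430184] [-1.79864302e+02 -4.25644646e-02 -9.49004406e+01] [-0.97820938  0.80450447  5.80111445] 0.03641080222369995 34.42469196153979
```

I was still closing while descending, so the grip is a bit high, with about 4 mm of overlap. I'll regrip lower.

Request:
{"name": "send_rows", "arguments": {
  "deltas": [
    [[0.0,0.0,0.0],0.0],
    [[0.0,0.0,0.0],0.0],
    [[0.0,0.0,0.0005],0.0],
    [[0.0,0.0,0.0005],0.0],
    [[0.0,0.0,0.0005],0.0]
  ],
  "gripper": 0.58
}}

```text
clock: 20.92
tool_pos: [0.5691, -0.3207, 0.0919]
orientation: [180.0, 0.0, -94.9]
force: [0.2, -0.5, 1.2]
opening: 0.0504
gripper_force: 0.0
```

```bash
python3 - <<'E'
from h import *
ctrl.snapshot("wrist");o=ctrl.get_obs(); print(o["tool_pos"],o["orientation"],o["force"],o["opening"],o["gripper_force"])
E
```

```text
[ 0.569134   -0.32068624  0.09186099] [ 1.79981317e+02  4.00441410e-03 -9.49312890e+01] [-0.3880431  -0.06156415 -1.09423741] 0.051006387372921375 0.0
```

Request:
{"name": "send_rows", "arguments": {
  "deltas": [
    [[0.0,-0.0008,-0.0005],0.0],
    [[0.0,-0.0008,-0.0005],0.0],
    [[0.0,-0.0008,-0.0005],0.0],
    [[0.0,-0.0008,-0.0005],0.0],
    [[0.0,-0.0008,-0.0005],0.0]
  ]
}}

```text
clock: 21.38
tool_pos: [0.5699, -0.3208, 0.0924]
orientation: [180.0, -0.0, -94.9]
force: [-0.4, -0.8, 0.2]
opening: 0.0509
gripper_force: 0.0
```

Request:
{"name": "send_rows", "arguments": {
  "deltas": [
    [[0.0,0.0,0.0],0.0],
    [[0.0,0.0,0.0],0.0],
    [[0.0,0.0,0.0],0.0],
    [[0.0,0.0,0.0],0.0],
    [[0.0,0.0,0.0],0.0]
  ],
  "gripper": 0
}}

```text
clock: 21.8
tool_pos: [0.5699, -0.3208, 0.0924]
orientation: [-180.0, -0.0, -94.9]
force: [-0.4, 0.0, 0.7]
opening: 0.0371
gripper_force: 30.0
```

Request:
{"name": "send_rows", "arguments": {
  "deltas": [
    [[0.0,0.0,0.0],0.0],
    [[0.0,0.0,0.0],0.0],
    [[0.0,0.0,0.0],0.0],
    [[0.0,0.0,-0.002],0.0],
    [[0.0,0.0,-0.004],0.0]
  ]
}}

```text
clock: 22.22
tool_pos: [0.5697, -0.3207, 0.0955]
orientation: [180.0, 0.0, -94.9]
force: [-0.0, 0.4, -1.3]
opening: 0.0373
gripper_force: 30.0
```

```bash
python3 - <<'E'
from h import *
ctrl.snapshot("wrist");o=ctrl.get_obs(); print(o["tool_pos"],o["orientation"],o["force"],o["opening"],o["gripper_force"])
E
```

```text
[ 0.56995587 -0.32079036  0.09596906] [-1.79990847e+02 -3.59347087e-03 -9.49234582e+01] [ 0.88858128 -0.01829669 -0.04082085] 0.03765038446455228 29.9997905571945
```

```bash
python3 - <<'E'
from h import *
chain([(.5699,-.3207,.22,-95),(.47,-.16,.27,-95),(.45,0.02,.28,-95)])
E
```

```text
(0.5699, -0.3207, 0.22, -95) shift [-0.0001, 0.0001, -0.155] turn 0.0009 mm 124
(0.47, -0.16, 0.27, -95) shift [-0.1892, 0.1419, -0.0625] turn 0.0 mm 196
(0.45, 0.02, 0.28, -95) shift [-0.222, 0.0445, -0.0125] turn 0.0 mm 181
```

Request:
{"name": "send_rows", "arguments": {
  "deltas": [
    [[0.0,0.0,-0.015],0.0],
    [[0.0,0.0,-0.05],0.0],
    [[0.0,0.0,-0.09],0.0],
    [[0.0,0.0,-0.13],0.0],
    [[0.0,0.0,-0.155],0.0]
  ]
}}

```text
clock: 22.68
tool_pos: [0.5707, -0.3213, 0.2244]
orientation: [-179.8, -0.1, -94.9]
force: [0.8, -1.1, -1.2]
opening: 0.0374
gripper_force: 30.0
```

Request:
{"name": "send_rows", "arguments": {
  "deltas": [
    [[-0.03,0.023,-0.01],0.0],
    [[-0.075,0.056,-0.03],0.0],
    [[-0.12,0.09,-0.05],0.0],
    [[-0.165,0.124,-0.06],0.0],
    [[-0.189,0.142,-0.06],0.0]
  ]
}}

```text
clock: 23.1
tool_pos: [0.4689, -0.1594, 0.2698]
orientation: [-179.8, 0.0, -95.0]
force: [1.0, 1.5, 0.0]
opening: 0.0373
gripper_force: 30.0
```

Request:
{"name": "send_rows", "arguments": {
  "deltas": [
    [[-0.045,0.009,0.0],0.0],
    [[-0.09,0.018,0.0],0.0],
    [[-0.135,0.027,0.0],0.0],
    [[-0.18,0.036,0.0],0.0],
    [[-0.222,0.0445,0.0],0.0]
  ]
}}

```text
clock: 23.52
tool_pos: [0.4488, 0.0213, 0.2689]
orientation: [-179.9, 0.1, -94.9]
force: [0.9, -0.1, -1.2]
opening: 0.0371
gripper_force: 30.0
```

```bash
python3 - <<'E'
from h import *
import pickle
for i in range(5): s=ctrl.snapshot("wrist")
o=ctrl.get_obs(); print(o["tool_pos"],o["orientation"],o["opening"],o["gripper_force"],o["clock"])
pickle.dump(s,open("w10.pkl","wb"))
q=[.4607,.006,2.5434]
P=np.array([(-56,56,12),(56,56,12),(56,-56,12),(-56,-56,12),(-26,30,16),(30,-26,12),(-26,-26,12)])/1000.
print(w2p(s,T2(q,P)).round(1).tolist())
for t in("tray","gear_pocket","slice","tube"):
  for b in ctrl.cut_out(s,t):
    m=b["pixels"].astype(np.uint8); ap=cv2.approxPolyDP(cv2.convexHull(cv2.findNonZero(m)),4,True)[:,0].tolist()
    print(t,round(b["conf"],2),m.sum(),cv2.boundingRect(m),ap,(np.array(b["xy"])*[512,384]).round(1))
g=cv2.cvtColor(s["color"],cv2.COLOR_RGB2GRAY); cv2.imwrite("pics/g10.png",g)
E
```

```text
[0.44936832 0.01970021 0.26827429] [-1.79959121e+02  1.79826127e-02 -9.48574966e+01] 0.03686418972856974 29.999683099449612 23.7667
[[217.5, 76.8], [312.5, 132.5], [259.1, 219.5], [169.1, 172.0], [231.3, 115.4], [252.1, 186.4], [206.5, 161.7]]
tray 0.57 9806 (170, 81, 141, 131) [[310, 134], [269, 205], [259, 211], [233, 209], [170, 176], [216, 81]] [236.7 155.4]
slice 0.77 623 (215, 103, 31, 32) [[245, 113], [233, 134], [215, 124], [225, 103]] [228.1 117. ]
tube 0.85 582 (263, 130, 31, 34) [[292, 155], [284, 162], [271, 161], [264, 152], [265, 137], [274, 130], [287, 133]] [278.8 155.8]
tube 0.62 3535 (215, 206, 75, 61) [[289, 255], [284, 266], [219, 266], [217, 232], [238, 208], [265, 208], [284, 224]] [251.7 236.4]
```

```bash
python3 - <<'E'
from h import *
import pickle
np.set_printoptions(precision=4,suppress=True)
s=pickle.load(open("w10.pkl","rb"))
m=ctrl.cut_out(s,"tray")[0]["pixels"].astype(np.uint8)
pts=cv2.findNonZero(m)[:,0]
# edge lines from mask boundary -> corners by line fits
g=cv2.GaussianBlur(cv2.cvtColor(s["color"],cv2.COLOR_RGB2GRAY),(0,0),0.7).astype(float)
gx,gy=cv2.Sobel(g,cv2.CV_64F,1,0),cv2.Sobel(g,cv2.CV_64F,0,1); G=np.hypot(gx,gy); G=np.minimum(G,150)
def sc(P):
    uv=w2p(s,P).astype(np.float32); uv=uv[uv[:,1]<200]; return cv2.remap(G.astype(np.float32),uv[:,:1].copy(),uv[:,1:].copy(),cv2.INTER_LINEAR).mean()
# square outline fit (top edges)
t=np.linspace(-56,56,80); sq=np.r_[np.c_[t,0*t+56],np.c_[t,0*t-56],np.c_[0*t+56,t],np.c_[0*t-56,t]]; sq=np.c_[sq,0*sq[:,0]+12]/1000
def cost(p): return -sc(T2(p,sq))
best=min((minimize(cost,[.4607+dx,.006+dy,2.5434+a],method="Nelder-Mead",options=dict(initial_simplex=[[.4607+dx+i,.006+dy+j,2.5434+a+k] for i,j,k in((0,0,0),(.003,0,0),(0,.003,0),(0,0,.03))])) for dx in(-.003,0,.003) for dy in(-.004,0,.004) for a in(-.02,.02)),key=lambda r:r.fun)
print("tray",best.x,np.degrees(best.x[2]),best.fun); q=best.x
pk=T2(q,[(-.026,-.026,.012)])[0]; print("pocket from tray",pk)
a=np.linspace(0,2*np.pi,120)
gr=[(sc(np.c_[x+.02175*np.cos(a),y+.02175*np.sin(a),0*a+.012]),x,y) for x in pk[0]+np.arange(-.006,.0061,.0005) for y in pk[1]+np.arange(-.006,.0061,.0005)]
print("rim",sorted(gr)[-4:])
uv=np.array([(216,81),(310,134),(170,176),(228,117.5)]); print("cornerfit",fit(s,[(-56,56,12),(56,56,12),(-56,-56,12),(-26,30,16)],uv,q))
E
```

```text
tray [0.4622 0.0087 2.5581] 146.5699294607774 -146.52517700195312
pocket from tray [0.4982 0.0161 0.012 ]
rim [(np.float32(57.445763), np.float64(0.499225674274248), np.float64(0.016624510436542374)), (np.float32(57.50667), np.float64(0.498225674274248), np.float64(0.017124510436542374)), (np.float32(59.2548), np.float64(0.498725674274248), np.float64(0.016624510436542374)), (np.float32(59.701668), np.float64(0.498725674274248), np.float64(0.017124510436542374))]
cornerfit (array([0.4621, 0.0089, 2.5637]), array([[-1.1, -0.6],
       [ 0.9, -0.2],
       [-1.2,  0. ],
       [ 1.4,  1.1]]))
```

The pocket estimates agree at (0.4985, 0.0166). The grasp showed a camera bias of about +1.6 mm in x, so I aim at (0.4996, 0.0168). To keep the gripper body clear of the hose I use yaw −152°, parallel to it.

```bash
python3 - <<'E'
from h import *
o=ctrl.get_obs(); print(o["tool_pos"],o["orientation"],o["joint_pos"])
chain([(.449,.0197,.24,-124),(.449,.0197,.20,-152),(.4996,.0168,.13,-152)])
E
```

```text
[0.4494902  0.01863659 0.26756914] [ 1.79987124e+02 -9.92152662e-03 -9.50359052e+01] [ 2.76107649e+01 -7.98319200e-02 -2.84650278e+01  1.60036353e-03
 -6.16309979e+01 -3.26474319e+01]
(0.449, 0.0197, 0.24, -124) shift [-0.0013, 0.0007, 0.0345] turn 0.3218 mm 28
(0.449, 0.0197, 0.2, -152) shift [0.0, -0.0, 0.05] turn 0.3111 mm 40
(0.4996, 0.0168, 0.13, -152) shift [-0.0541, -0.0329, 0.0875] turn 0.0 mm 86
```

Request:
{"name": "send_rows", "arguments": {
  "deltas": [
    [[0.0,0.0,0.0],0.07],
    [[0.0,0.0,0.0],0.14],
    [[0.0,0.0,0.01],0.21],
    [[0.0,0.0,0.02],0.28],
    [[0.0,0.0,0.03],0.33]
  ]
}}

```text
clock: 24.43
tool_pos: [0.4496, 0.0188, 0.2433]
orientation: [-180.0, 0.0, -125.1]
force: [0.2, 0.3, -1.0]
opening: 0.0373
gripper_force: 30.0
```

Request:
{"name": "send_rows", "arguments": {
  "deltas": [
    [[0.0,0.0,0.01],0.07],
    [[0.0,0.0,0.02],0.14],
    [[0.0,0.0,0.03],0.21],
    [[0.0,0.0,0.04],0.28],
    [[0.0,0.0,0.05],0.305]
  ]
}}

```text
clock: 24.85
tool_pos: [0.4495, 0.0188, 0.2031]
orientation: [-180.0, -0.0, -152.5]
force: [0.2, 0.7, -0.3]
opening: 0.0374
gripper_force: 30.0
```

```bash
python3 - <<'E'
from h import *
for i in range(3): ctrl.snapshot("wrist")
o=ctrl.get_obs(); print(o["tool_pos"],o["orientation"],o["joint_pos"],o["opening"],o["clock"])
chain([(.4996,.0168,.13,-152),(.4996,.0168,.09,-152)])
E
```

```text
[0.44926386 0.01886098 0.20319736] [-1.79998339e+02 -9.29404053e-02 -1.52064353e+02] [ 2.76540934e+01  3.84282813e+00 -3.38435188e+01  2.67277273e-03
 -5.24065843e+01 -8.97200776e+01] 0.037106296078658146 25.0
(0.4996, 0.0168, 0.13, -152) shift [-0.0544, -0.0318, 0.0915] turn -0.0007 mm 89
(0.4996, 0.0168, 0.09, -152) shift [0.0, -0.0, 0.05] turn 0.0 mm 40
```

Request:
{"name": "send_rows", "arguments": {
  "deltas": [
    [[-0.02,-0.012,0.02],0.0],
    [[-0.045,-0.026,0.05],0.0],
    [[-0.0544,-0.0318,0.08],0.0],
    [[-0.0544,-0.0318,0.0915],0.0],
    [[-0.0544,-0.0318,0.0915],0.0]
  ]
}}

```text
clock: 25.42
tool_pos: [0.4988, 0.0167, 0.1284]
orientation: [180.0, -0.3, -152.1]
force: [-0.9, 0.6, -0.9]
opening: 0.0371
gripper_force: 30.0
```

Request:
{"name": "send_rows", "arguments": {
  "deltas": [
    [[0.0,0.0,0.01],0.0],
    [[0.0,0.0,0.025],0.0],
    [[0.0,0.0,0.04],0.0],
    [[0.0,0.0,0.05],0.0],
    [[0.0,0.0,0.05],0.0]
  ]
}}

```text
clock: 25.83
tool_pos: [0.4992, 0.0174, 0.09]
orientation: [180.0, -0.0, -152.1]
force: [-0.1, -0.6, -1.2]
opening: 0.0371
gripper_force: 30.0
```

```bash
python3 - <<'E'
from h import *
import pickle
for i in range(3): s=ctrl.snapshot("wrist")
o=ctrl.get_obs(); print(o["tool_pos"],o["orientation"],o["force"],o["opening"],o["clock"])
chain([(.4996,.0168,.0795,-152)])
E
```

```text
[0.50024565 0.01775299 0.09133538] [-1.79983902e+02  7.36779967e-02 -1.52043677e+02] [-0.05712952  0.94605826 -0.15016223] 0.03761681128703651 25.9833
(0.4996, 0.0168, 0.0795, -152) shift [0.0013, -0.0007, 0.0148] turn -0.0005 mm 12
```

Request:
{"name": "send_rows", "arguments": {
  "deltas": [
    [[0.0,0.0,0.002],0.0],
    [[0.0,0.0,0.004],0.0],
    [[0.0,0.0,0.005],0.0],
    [[0.0,0.0,0.005],0.0],
    [[0.0,0.0,0.005],0.0]
  ]
}}

```text
clock: 26.4
tool_pos: [0.4999, 0.0175, 0.0865]
orientation: [-180.0, 0.0, -152.1]
force: [-0.7, -0.5, -1.3]
opening: 0.0372
gripper_force: 30.0
```

Request:
{"name": "send_rows", "arguments": {
  "deltas": [
    [[0.0,0.0,0.002],0.0],
    [[0.0,0.0,0.003],0.0],
    [[0.0,0.0,0.004],0.0],
    [[0.0,0.0,0.004],0.0],
    [[0.0,0.0,0.004],0.0]
  ]
}}

```text
clock: 26.82
tool_pos: [0.4998, 0.0175, 0.0831]
orientation: [180.0, -0.0, -152.1]
force: [0.0, -0.4, -1.2]
opening: 0.0373
gripper_force: 30.0
```

No contact force yet with the gear's underside about 1 mm below the tray top, so it has entered the pocket.

Request:
{"name": "send_rows", "arguments": {
  "deltas": [
    [[0.0,0.0,0.001],0.0],
    [[0.0,0.0,0.002],0.0],
    [[0.0,0.0,0.003],0.0],
    [[0.0,0.0,0.0035],0.0],
    [[0.0,0.0,0.0035],0.0]
  ]
}}

```text
clock: 27.23
tool_pos: [0.4998, 0.0175, 0.0803]
orientation: [180.0, -0.0, -152.1]
force: [-0.0, -0.1, -1.7]
opening: 0.0375
gripper_force: 30.0
```

Request:
{"name": "send_rows", "arguments": {
  "deltas": [
    [[0.0,0.0,0.0003],0.0],
    [[0.0,0.0,0.0006],0.0],
    [[0.0,0.0,0.001],0.0],
    [[0.0,0.0,0.001],0.0],
    [[0.0,0.0,0.001],0.0]
  ]
}}

```text
clock: 27.65
tool_pos: [0.4998, 0.0175, 0.0796]
orientation: [180.0, -0.0, -152.1]
force: [-0.3, -0.4, -1.2]
opening: 0.0374
gripper_force: 30.0
```

Request:
{"name": "send_rows", "arguments": {
  "deltas": [
    [[0.0,0.0,0.0003],0.0],
    [[0.0,0.0,0.0006],0.0],
    [[0.0,0.0,0.0008],0.0],
    [[0.0,0.0,0.0008],0.0],
    [[0.0,0.0,0.0008],0.0]
  ]
}}

```text
clock: 28.07
tool_pos: [0.4998, 0.0175, 0.0793]
orientation: [-180.0, 0.0, -152.1]
force: [-2.4, -0.6, 5.3]
opening: 0.0373
gripper_force: 30.0
```

Touchdown at the expected floor height with 5 N. Release and lift.

Request:
{"name": "send_rows", "arguments": {
  "deltas": [
    [[0.0,0.0,-0.0004],0.0],
    [[0.0,0.0,-0.0004],0.0],
    [[0.0,0.0,-0.0004],0.0],
    [[0.0,0.0,-0.0004],0.0],
    [[0.0,0.0,-0.0004],0.0]
  ],
  "gripper": 0.56
}}

```text
clock: 28.48
tool_pos: [0.4999, 0.0176, 0.0792]
orientation: [-180.0, 0.0, -152.1]
force: [0.0, -0.3, 0.5]
opening: 0.0492
gripper_force: 0.0
```

Request:
{"name": "send_rows", "arguments": {
  "deltas": [
    [[0.0,0.0,-0.01],0.0],
    [[0.0,0.0,-0.03],0.0],
    [[0.0,0.0,-0.07],0.0],
    [[0.0,0.0,-0.11],0.0],
    [[0.0,0.0,-0.15],0.0]
  ]
}}

```text
clock: 28.9
tool_pos: [0.4995, 0.0173, 0.2011]
orientation: [-180.0, -0.0, -152.1]
force: [0.7, 0.1, -1.0]
opening: 0.0491
gripper_force: 0.0
```

Request:
{"name": "send_rows", "arguments": {
  "deltas": [
    [[0.03,0.0,-0.02],0.0],
    [[0.07,0.0,-0.04],0.0],
    [[0.1,0.0,-0.06],0.0],
    [[0.1,0.0,-0.08],0.0],
    [[0.1,0.0,-0.08],0.0]
  ]
}}

```text
clock: 29.32
tool_pos: [0.4294, -0.0203, 0.2673]
orientation: [-179.9, 0.4, -152.1]
force: [0.4, -0.5, 0.3]
opening: 0.049
gripper_force: 0.0
```

```bash
python3 - <<'E'
from h import *
for i in range(3): s=ctrl.snapshot("wrist")
o=ctrl.get_obs(); print(o["tool_pos"],o["orientation"],o["force"],o["opening"],o["clock"])
print("pocket px",w2p(s,[(.4996,.017,.019)]))
for v in("wrist","scene","top"):
  s=s if v=="wrist" else ctrl.snapshot(v)
  for t in("gear","tray","wedge","slice","tube"):
    for b in ctrl.cut_out(s,t):
      uv=np.array(b["xy"])*[512,384]; m=b["pixels"].astype(np.uint8); print(v,t,round(b["conf"],2),m.sum(),cv2.boundingRect(m),p2w(s,uv,.019)[0][:2].round(4))
E
```

```text
[ 0.42911811 -0.01986836  0.26361054] [ 1.79993156e+02  6.04030194e-02 -1.52084016e+02] [-0.30477998  0.60304867 -0.45334018] 0.04902547311713943 29.4667
pocket px [[251.65725755 236.2552197 ]]
wrist gear 0.69 944 (234, 217, 36, 35) [0.5018 0.0136]
wrist tray 0.77 8012 (192, 133, 136, 131) [0.4554 0.0091]
wrist tray 0.37 6489 (0, 103, 73, 148) [ 0.5479 -0.2282]
wrist wedge 0.51 141 (0, 146, 9, 25) [ 0.5405 -0.2511]
wrist slice 0.66 574 (213, 176, 30, 31) [ 0.467  -0.0319]
wrist tube 0.56 604 (258, 153, 32, 33) [0.428  0.0077]
scene gear 0.65 254 (343, 190, 22, 14) [ 0.3859 -0.4126]
scene gear 0.62 235 (321, 201, 21, 13) [ 0.4012 -0.3209]
scene gear 0.54 242 (175, 243, 20, 14) [0.486  0.0263]
scene tray 0.77 1650 (171, 239, 65, 44) [0.4349 0.0391]
scene wedge 0.54 116 (246, 186, 25, 16) [ 0.5697 -0.2732]
scene slice 0.49 61 (209, 243, 12, 8) [ 0.4617 -0.0302]
scene tube 0.71 300 (298, 176, 58, 16) [ 0.5098 -0.4342]
scene tube 0.53 320 (210, 247, 18, 21) [ 0.426  -0.0117]
scene tube 0.23 166 (245, 185, 26, 18) [ 0.5622 -0.2663]
top gear 0.85 270 (311, 216, 19, 20) [ 0.4125 -0.3495]
top gear 0.61 361 (347, 219, 22, 21) [ 0.414  -0.4367]
top gear 0.29 73 (278, 158, 23, 7) [ 0.5844 -0.2603]
top tray 0.53 110 (176, 218, 19, 15) [ 0.4005 -0.0107]
top wedge 0.72 153 (283, 141, 9, 38) [ 0.5561 -0.2654]
```

The gear sits at the pocket's predicted pixel, was released at floor height, and the wedge is still in the fixture. Handing in.

```bash
python3 -c "
from plant import ctrl
print(ctrl.close_job())"
```

```text
the job is handed in; nothing more can be done
None
```

The wedge is home against the end stop and holding the catch open, the gear is out of the fixture and set down in its matching tray pocket, and the job was handed in at about 30 s; no verdict was shown.

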